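Set the charged test devices out on the display stand in order of size

TASK

The four test devices in the charging rack are charged. Set them out on the white inclined display stand for the layout test, in order of size with the smallest at the left as you face the stand: each upright, screen to the front, centred over its own cable cut-out, lower edge on the ledge behind the lip and its back resting flat against the backrest. Let no device topple, and leave the mug and the note pad where they are.

Things in the scene. Friction and masses are not known exactly. Their poses are not given: they have to be found in the camera images.
- compact_phone: Smallest device: small phone with grey case and dark screen; 124 mm tall, 58 wide, 9 thick, about 130 g. Stands upright in a rack slot, screen to the rack's front. Origin: middle of its flat back. Own x up along its length (edges at +-62 mm), y across, z out of the screen. Pinch across the 9 mm at the middle of the top edge.
- large_phone: Second smallest: large black phone; 164 mm tall, 75 wide, 9 thick, about 195 g. Stands upright in a rack slot, screen to the rack's front. Origin: middle of its flat back. Own x up along its length (edges at +-82 mm), y across, z out of the screen. Pinch across the 9 mm at the middle of the top edge.
- e_reader: Third: e-reader with wide black frame, round key below a pale grey matt screen; 170 mm tall, 108 wide, 9 thick, about 200 g. Stands upright in a rack slot, screen to the rack's front. Origin: middle of its flat back. Own x up along its length (edges at +-85 mm), y across, z out of the screen. Pinch across the 9 mm at the middle of the top edge.
- tablet: Largest: tablet with dark screen and silvery back; 194 mm tall, 120 wide, 9 thick, about 320 g. Stands upright in a rack slot, screen to the rack's front. Origin: middle of its flat back. Own x up along its length (edges at +-97 mm), y across, z out of the screen. Pinch across the 9 mm at the middle of the top edge.
- charging_rack: Fixed grey rack, 206 x 150 mm, 55 high. Origin: centre of underside; -x is its front (to the robot), y left, z up. Slots across y at x = -66, -22, 22, 66 mm: 14 mm wide, floor at z 10, mouth at z 55, ends open. One device centred in each, in any order; 4 mm play, so it may lean 5 degrees. 35 mm clear between devices; tall neighbours can block the gripper, so take the tallest first.
- display_stand: Fixed white stand, 436 mm wide. Origin on the desk; -x is its front (to the robot), y left, z up. Ledge and backrest meet in a line along y at x 0, z 40 mm. Backrest rises 72 mm, leaning to +x 0.26 rad off vertical; ledge at right angles to it runs 28 mm forward, rising, to a lip 10 high. Cut-outs (silvery inlay) at y 178 (smallest), 94 (large phone), -15 (e-reader), -147 (tablet) mm.
- coffee_mug: Blue-grey mug, 69 mm across, 92 mm high, standing to the right at the rear of the desk; a bystander. Origin: near the centre of its underside, z up.
- note_pad: Yellow sticky-note pad, 62 x 62 x 18 mm, lying to the right of the mouse, behind the work; a bystander. Origin: centre of its underside, z up. (Lamps on the tower at the far left overhang the desk near the robot's start pose: swing in to the right before going further forward.)
Mind the look-alikes: they are no part of the job. Leave any purple look-alike of the compact_phone alone.

How it is judged (in metres and radians):
At the end, for the whole second after the job is handed in: All four devices stand in size order, smallest at the left: each within 12 mm of its cable cut-out, lower edge on the ledge (8 mm) behind the lip, screen to the front, leaning back 7 to 24 degrees, square to the stand within 0.2 rad, borne by the stand, released and at rest; bystanders left alone (y of compact_phone in the frame of display_stand between 0.166 and 0.19 m and z of compact_phone in the frame of display_stand between 0.0919 and 0.1079 m and x of compact_phone in the frame of display_stand between -0.0061 and 0.0319 m and angle between compact_phone's own x axis and vertical between 0.12 and 0.42 rad and angle between compact_phone's own z axis and vertical between 1.15 and 1.46 rad and angle between the y axis of each of compact_phone, large_phone, e_reader, tablet and the y axis of display_stand, either way round below 0.2 rad and contact force between each of compact_phone, large_phone, e_reader, tablet and display_stand above 0.1 N and linear speed of each of compact_phone, large_phone, e_reader, tablet below 0.02 m/s and contact force between each of compact_phone, large_phone, e_reader, tablet and the fingers below 0.05 N and y of large_phone in the frame of display_stand between 0.082 and 0.106 m and z of large_phone in the frame of display_stand between 0.1112 and 0.1272 m and x of large_phone in the frame of display_stand between -0.0009 and 0.0371 m and angle between large_phone's own x axis and vertical between 0.12 and 0.42 rad and angle between large_phone's own z axis and vertical between 1.15 and 1.46 rad and y of e_reader in the frame of display_stand between -0.027 and -0.003 m and z of e_reader in the frame of display_stand between 0.1141 and 0.1301 m and x of e_reader in the frame of display_stand between -0.0001 and 0.0379 m and angle between e_reader's own x axis and vertical between 0.12 and 0.42 rad and angle between e_reader's own z axis and vertical between 1.15 and 1.46 rad and y of tablet in the frame of display_stand between -0.159 and -0.135 m and z of tablet in the frame of display_stand between 0.1257 and 0.1417 m and x of tablet in the frame of display_stand between 0.0029 and 0.0409 m and angle between tablet's own x axis and vertical between 0.12 and 0.42 rad and angle between tablet's own z axis and vertical between 1.15 and 1.46 rad); the robot touches nothing.
It fails at once if the mug is pushed more than 25 mm from its place or tipped over (distance of coffee_mug from where it was at the start of the episode above 0.025 m or angle between coffee_mug's own z axis and vertical above 0.5 rad).
It fails at once if the note pad is pushed more than 25 mm from its place or tipped over (distance of note_pad from where it was at the start of the episode above 0.025 m or angle between note_pad's own z axis and vertical above 0.5 rad).
It fails at once if a device topples or is laid flat (angle between any of compact_phone, large_phone, e_reader, tablet's own x axis and vertical above 0.95 rad).
It also fails if it takes over 118 s, if anything falls off the work surface, if the arm or the gripper's body presses on something with over 40 N, if the wrist force passes 120 N, or if a joint passes its speed limit or range.

ROBOT

A 6-joint arm with a two-finger parallel gripper is mounted at the origin on a cart in front of the work surface, level with it; the furniture and walls round the work are solid. World frame = base frame: x ahead of the robot, y to its left, z up, the work surface at z = 0. Lengths are in m, angles in degrees, forces in N, time in s.
With the tool pointing down it reaches from about 0.35 to 0.875 m from the base axis. Payload 4.2 kg.
Tool frame: the origin (TCP) lies between the finger pads; the fingertips stand 17 mm ahead of it and the grasp point (between the pads) lies 2 mm behind it; z points along the fingers, y is the line along which they close (so a half turn about z gives the same grasp; the last joint's range is limited). The gripper opens to 87 mm and grips with 3 to 60 N. Pads are 19 mm wide; open, the fingers measure 117 mm over their backs; the gripper's body (75 mm by 190 mm) begins 51 mm behind the grasp point.
Start: joints at [-58.006, 22.042, 0.453, 0, -68.411, -14.817], TCP at [0.185, -0.597, 0.205] pointing down, gripper open.
Joint ranges: [-179.83, 179.83], [-69.29, 118.12], [-61.27, 80.66], [-181.25, 117.63], [-171.15, -9.14], [-177.46, 177.46]. Speed limits (degrees/s): [159.86, 159.86, 180, 180, 180, 180].

INTERFACE

Orientations are given as a 3x3 rotation matrix whose columns are the frame's x, y, z axes.
In Python, from station import r gives the robot as it stands.
- The arm moves only by the tool servo_tool, never from a script. Its argument "targets" is a list of rows, each a list of 5 numbers: the shift along the world's x, y, z in units of 30 mm (1.0 is 30 mm), then the turn about the world's z in rad, then the finger opening in mm, from 0 to 87. In form: [[x, y, z, turn, gripper], ...]. A call has exactly 5 rows; each row is the pose to reach, as a shift and turn from the pose commanded when the call began; what a row does not reach only later rows make up. A row lasts 1/12 s, in which the tool goes at most 41.7 mm and 7.16 degrees, less where a joint would pass 70% of its speed; a pose out of reach is approached as far as the arm can. A call with a gripper value outside its range is refused whole. The fingers move at their own pace and stop on an object; the grip force is fixed at half the most. Time passes only in rows, so rows that repeat a pose let the fingers close, or fill a call up. It gives the time, the measured TCP pose, the force, the opening and the grip force at its end, in the units of the state.
- r.sense(): the state, without advancing time (a new reading comes with each control period).
- r.capture(name): name is "side" or "top" or "wrist"; returns a dict with "pixels" (480x640x3 uint8, red, green, blue), "fx", "fy", "cx", "cy" (pixels), "world_from_camera" (4x4, takes a point from camera to world coordinates). Camera axes: x right, y down, z forward; pixel columns grow to the right and rows downward; lengths in m; the calibration is good to about 2 mm. The wrist camera is an equidistant fisheye: a pixel r from the principal point sees the ray r / f radians off the axis. A picture is of the moment at which its call begins. There is no depth.
- r.finish_job(): hands the job in; it is judged then, once.
The state is a dict: "time_s": time; "joints": joint angles; "joint_velocities": joint speeds; "effort": joint torques, N m; "tcp_pos": TCP position; "ee_rot": TCP orientation; "wrist_force": force on the tool from outside, world axes, zero at the start; "moment": the same for the moment, N m; "gripper_width": opening from 0.0 (shut) to 1.0 (fully open); "gripper_force": force on a finger pad.
Only numpy, scipy, OpenCV 4.12 (cv2) and the standard library are available. Lean on these libraries where they do the work, as an engineer would, in place of code of your own. Each camera call takes 0.05 s, during which the arm holds its last target. There are 200 camera calls.

## Working session

There is one attempt and no reset: what is moved stays moved. The work goes in short steps, Python scripts to look and compute and a tool call to move; the robot and the scene stay as the last step left them, time stands still between calls to the robot, and variables do not carry over. Pictures are saved under pics/ and viewed, at most 14 in all, crops included, and the job is handed in when it is done.

Besides the shell and the picture viewer there is one more tool, called after "Request:" as name([rows], argument=value, ...), one row to a line, values as JSON. servo_tool: Moves the arm, as the interface text tells. Its arguments: {"type":"object","properties":{"targets":{"type":"array","items":{"type":"array","items":{"type":"number"}}}},"required":["targets"]}

```bash
ls; mkdir -p pics; python3 - <<'E'
from station import r
import cv2,numpy as np
s=r.sense();print(s)
for n in("side","top"):
    c=r.capture(n);cv2.imwrite(f"pics/{n}0.png",c["pixels"][:,:,::-1]);print(n,c["fx"],c["fy"],c["cx"],c["cy"],np.round(c["world_from_camera"],4).tolist())
E
```

```text
pics
{'time_s': 0.0, 'joints': array([-5.80049521e+01,  2.20899973e+01,  3.80738900e-01, -3.03833990e-02,
       -6.84101985e+01, -1.48167508e+01]), 'joint_velocities': array([0.01527819, 0.02262335, 0.05719566, 0.08005546, 0.0264616 ,
       0.00834978]), 'effort': array([ 1.47653964e-05, -3.90666497e+01,  1.87407446e+01,  4.22001064e+00,
        1.09806040e-02, -1.86892989e-04]), 'tcp_pos': array([ 0.18443225, -0.59650535,  0.20367062]), 'ee_rot': array([[-9.55448048e-01, -2.95158528e-01, -6.86474246e-04],
       [-2.95159321e-01,  9.55445894e-01,  2.02942157e-03],
       [ 5.68879147e-05,  2.14162615e-03, -9.99997705e-01]]), 'wrist_force': array([-0.19461636, -0.15451329, -0.21745963]), 'moment': array([-0.00758046,  0.00846937, -0.03398293]), 'gripper_force': 0.0, 'gripper_width': 0.9974681663245284}
side 618.8519282706261 618.8519282706261 330.4876851006446 254.46105775987076 [[1.0, 0.0043, 0.0008, 0.557], [0.0014, -0.4761, 0.8794, -1.4716], [0.0041, -0.8794, -0.4761, 0.7756], [0.0, 0.0, 0.0, 1.0]]
top 502.76172771828146 502.76172771828146 315.3785383875593 238.0084869991447 [[0.016, -0.9947, 0.1019, 0.461], [-0.9999, -0.0153, 0.0075, -0.2045], [-0.0059, -0.102, -0.9948, 1.2183], [0.0, 0.0, 0.0, 1.0]]
```

View pics/side0.png

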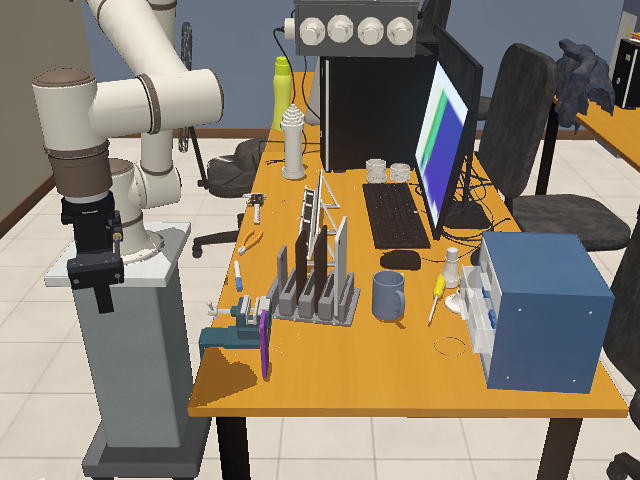

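View pics/top0.png

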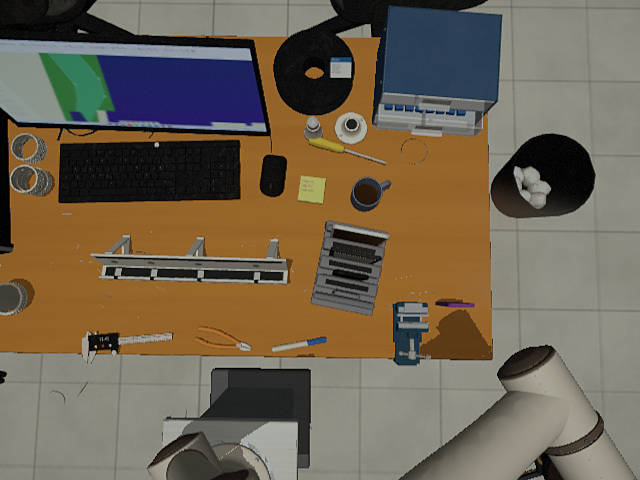

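The side view shows the rack at about (315,285), with a grey device in front, two black ones, and a silvery one at the rear. The purple decoy is at (265,340). The top view shows the rack at (350,270), the stand at (195,265), the mug at (368,192) and the pad at (312,189).

```bash
python3 - <<'E'
import cv2,numpy as np
t=cv2.imread("pics/top0.png");s=cv2.imread("pics/side0.png")
a=cv2.resize(t[210:325,300:400],(522,600),interpolation=cv2.INTER_CUBIC)
b=cv2.resize(s[165:335,240:370],(278,364),interpolation=cv2.INTER_CUBIC)
o=np.zeros((600,800,3),np.uint8);o[:,:522]=a;o[:364,522:]=b
cv2.imwrite("pics/c1.png",o)
cv2.imwrite("pics/c2.png",cv2.resize(t[225:295,85:300],None,fx=3.7,fy=3.7,interpolation=cv2.INTER_CUBIC))
E
```

```text
(no output)
```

View pics/c1.png

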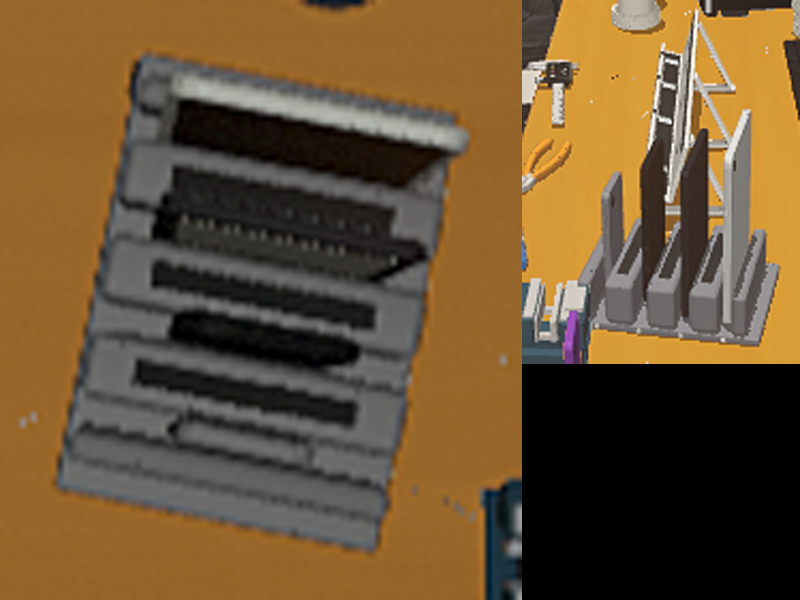

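View pics/c2.png

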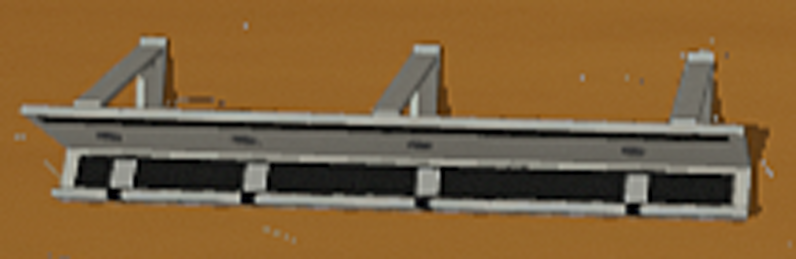

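The crop shows the order from front to rear as compact, large phone, e-reader, tablet. The tablet's top edge runs from (175,90) to (467,140), and the stand inlays are at crop x of about 115, 250, 425 and 635. Next I turn these into positions.

```bash
cat > h.py <<'E'
from station import r
import numpy as np, cv2
def ray(c,u,v):
    M=np.array(c["world_from_camera"]);d=M[:3,:3]@np.array([(u-c["cx"])/c["fx"],(v-c["cy"])/c["fy"],1.]);return M[:3,3],d
def onz(c,u,v,z):
    o,d=ray(c,u,v);return o+d*(z-o[2])/d[2]
def pix(c,p):
    M=np.linalg.inv(c["world_from_camera"]);q=M[:3,:3]@p+M[:3,3];return c["fx"]*q[0]/q[2]+c["cx"],c["fy"]*q[1]/q[2]+c["cy"]
def fit(A,B): # 2D rigid B=R A+t
    A=np.array(A);B=np.array(B);a=A-A.mean(0);b=B-B.mean(0)
    th=np.arctan2((a[:,0]*b[:,1]-a[:,1]*b[:,0]).sum(),(a*b).sum())
    R=np.array([[np.cos(th),-np.sin(th)],[np.sin(th),np.cos(th)]]);t=B.mean(0)-R@A.mean(0)
    return th,t,B-(A@R.T+t)
E
python3 - <<'E'
from h import *
c=r.capture("top")
f=lambda p:(300+p[0]/5.22-.4,210+p[1]/5.217-.4)
g=lambda p:(85+p[0]/3.7-.4,225+p[1]/3.7-.4)
P=[(60,487),(376,550),(142,58),(460,112)]
B=[onz(c,*f(p),.010)[:2] for p in P];A=[(-.103,.075),(-.103,-.075),(.103,.075),(.103,-.075)]
th,t,e=fit(A,B);print("rack",th,t,(e*1e3).round(1).tolist())
R=np.array([[np.cos(th),-np.sin(th)],[np.sin(th),np.cos(th)]])
for n,z,x,p in [("tab",.204,.066,[(172,92),(467,140)]),("er",.180,.022,[(160,208),(428,255)]),("lp",.174,-.022,[(172,325),(358,352)]),("cp",.134,-.066,[(172,425),(312,452)])]:
    q=[onz(c,*f(k),z) for k in p];print(n,np.round(q,4).tolist(),"mid",np.mean(q,0).round(4),"exp",(R@[x,0]+t).round(4),"yaw",np.arctan2(*(q[0]-q[1])[[1,0]])-np.pi/2)
Q=[(117,173),(252,178),(426,182),(635,190)]
B=[onz(c,*g(p),.0436)[:2] for p in Q];A=[(-.0135,y) for y in (.178,.094,-.015,-.147)]
th,t,e=fit(A,B);print("stand",th,t,(e*1e3).round(1).tolist())
Q=[(52,193),(747,213)];print([onz(c,*g(p),.057).round(4).tolist() for p in Q])
Q=[(22,108),(742,130)];print([onz(c,*g(p),.110).round(4).tolist() for p in Q])
print(onz(c,368,192,.09),onz(c,312,189,.018))
E
```

```text
rack -0.17535336169116325 [ 0.51578586 -0.27798819] [[1.5, -1.5], [1.5, 1.9], [-3.0, -0.3], [0.1, -0.1]]
tab [[0.5874, -0.2314, 0.204], [0.5703, -0.3461, 0.204]] mid [ 0.5788 -0.2887  0.204 ] exp [ 0.5808 -0.2895] yaw -0.14745257120334676
er [[0.5439, -0.2278, 0.18], [0.5269, -0.3341, 0.18]] mid [ 0.5354 -0.281   0.18  ] exp [ 0.5374 -0.2818] yaw -0.15881762115712772
lp [[0.4978, -0.2333, 0.174], [0.4883, -0.3072, 0.174]] mid [ 0.4931 -0.2703  0.174 ] exp [ 0.4941 -0.2742] yaw -0.12834569302637355
cp [[0.4582, -0.2349, 0.134], [0.4481, -0.2925, 0.134]] mid [ 0.4532 -0.2637  0.134 ] exp [ 0.4508 -0.2665] yaw -0.17378473159520347
stand -0.015985687187960975 [0.50630615 0.08876022] [[0.1, 1.8], [-0.4, 0.2], [0.6, -0.9], [-0.3, -1.1]]
[[0.4822, 0.3033, 0.057], [0.4767, -0.1309, 0.057]]
[[0.5317, 0.3012, 0.11], [0.5252, -0.1302, 0.11]]
[ 0.68358738 -0.31403303  0.09      ] [ 0.7031669  -0.18532651  0.018     ]
```

Request:
servo_tool([
  [0.88, 0.69, 0.6, 0.074, 60],
  [1.76, 1.38, 1.2, 0.148, 60],
  [2.64, 2.07, 1.8, 0.222, 60],
  [3.52, 2.76, 2.4, 0.296, 60],
  [4.4, 3.45, 3.0, 0.37, 60],
])

```text
time_s: 0.57
tcp_pos: [0.3174, -0.4923, 0.2953]
ee_rot: [[-0.782, -0.623, -0.0], [-0.623, 0.782, 0.001], [-0.0, 0.001, -1.0]]
wrist_force: [0.4, -1.1, -0.0]
gripper_width: 0.73
gripper_force: 0.0
```

Request:
servo_tool([
  [0.88, 0.69, 0, 0.074, 30],
  [1.76, 1.38, 0, 0.148, 30],
  [2.64, 2.07, 0, 0.222, 30],
  [3.52, 2.76, 0, 0.296, 30],
  [4.4, 3.45, 0, 0.37, 30],
])

```text
time_s: 0.98
tcp_pos: [0.4495, -0.3887, 0.2946]
ee_rot: [[-0.503, -0.864, -0.0], [-0.864, 0.503, 0.0], [-0.0, 0.0, -1.0]]
wrist_force: [-0.3, -0.8, 0.4]
gripper_width: 0.406
gripper_force: 0.0
```

Request:
servo_tool([
  [0.88, 0.69, 0, 0.074, 30],
  [1.76, 1.38, 0, 0.148, 30],
  [2.64, 2.07, 0, 0.222, 30],
  [3.52, 2.76, 0, 0.296, 30],
  [4.35, 3.37, 0, 0.365, 30],
])

```text
time_s: 1.4
tcp_pos: [0.5802, -0.2874, 0.2944]
ee_rot: [[-0.161, -0.987, -0.001], [-0.987, 0.161, 0.0], [-0.0, 0.001, -1.0]]
wrist_force: [0.6, -1.4, 0.4]
gripper_width: 0.347
gripper_force: 0.0
```

Request:
servo_tool([
  [0, 0, 0, 0, 30],
  [0, 0, 0, 0, 30],
  [0, 0, 0, 0, 30],
  [0, 0, 0, 0, 30],
  [0, 0, 0, 0, 30],
])

```text
time_s: 1.82
tcp_pos: [0.5782, -0.2898, 0.2951]
ee_rot: [[-0.167, -0.986, 0.0], [-0.986, 0.167, -0.0], [0.0, -0.0, -1.0]]
wrist_force: [-0.4, 0.0, 0.8]
gripper_width: 0.348
gripper_force: 0.0
```

```bash
python3 - <<'E'
from h import *
s=r.sense();print(s["tcp_pos"],np.degrees(np.arctan2(s["ee_rot"][1,1],s["ee_rot"][0,1])),s["joints"].round(1))
w=r.capture("wrist");print(w["fx"],w["cx"],w["cy"],w["world_from_camera"].round(4).tolist())
sd=r.capture("side")["pixels"][120:330,180:400,::-1]
o=np.zeros((400,800,3),np.uint8);o[:300,:400]=cv2.resize(w["pixels"][:,:,::-1],(400,300));o[:382,400:]=cv2.resize(sd,(400,382));cv2.imwrite("pics/w1.png",o)
E
```

```text
[ 0.57824307 -0.2898284   0.29507935] 170.3939313889267 [-12.3  21.8  12.9   0.  -81.    2.7]
371.64829954431775 321.124913140777 237.17668905052966 [[-0.986, 0.1615, 0.0417, 0.5656], [0.1668, 0.9557, 0.2426, -0.356], [-0.0007, 0.2462, -0.9692, 0.475], [0.0, 0.0, 0.0, 1.0]]
```

View pics/w1.png

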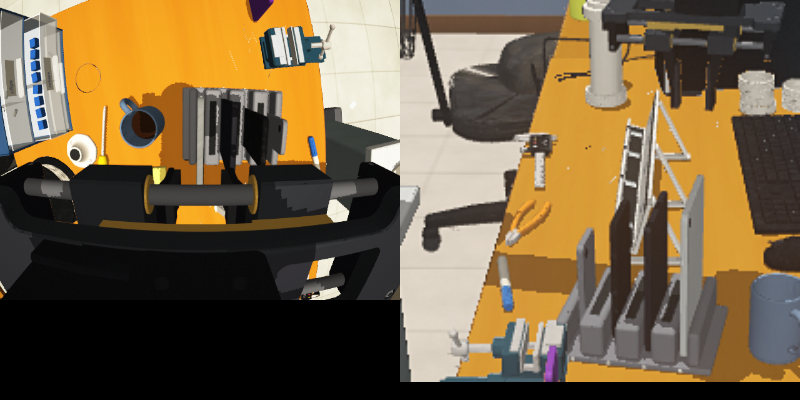

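The wrist view is mostly hidden by the gripper body. The side crop shows the fingers at (690,95) above the tablet top at (697,180). I'll go down and grip.

Request:
servo_tool([
  [0, 0, -0.7, 0, 30],
  [0, 0, -1.4, 0, 30],
  [0, 0, -2.1, 0, 30],
  [0, 0, -2.7, 0, 30],
  [0, 0, -3.15, 0, 30],
])

```text
time_s: 2.33
tcp_pos: [0.5779, -0.2892, 0.1986]
ee_rot: [[-0.166, -0.986, -0.002], [-0.986, 0.166, 0.001], [-0.001, 0.002, -1.0]]
wrist_force: [-0.7, 1.2, -0.5]
gripper_width: 0.345
gripper_force: 0.0
```

Request:
servo_tool([
  [0, 0, 0, 0, 25],
  [0, 0, 0, 0, 15],
  [0, 0, 0, 0, 5],
  [0, 0, 0, 0, 0],
  [0, 0, 0, 0, 0],
])

```text
time_s: 2.75
tcp_pos: [0.5796, -0.2893, 0.2017]
ee_rot: [[-0.165, -0.986, 0.002], [-0.986, 0.165, -0.001], [0.0, -0.002, -1.0]]
wrist_force: [0.1, -0.4, 0.1]
gripper_width: 0.071
gripper_force: 0.0
```

Request:
servo_tool([
  [0, 0, 0, 0, 0],
  [0, 0, 0, 0, 0],
  [0, 0, 0, 0, 0],
  [0, 0, 0, 0, 0],
  [0, 0, 0, 0, 0],
])

```text
time_s: 3.17
tcp_pos: [0.5791, -0.289, 0.2003]
ee_rot: [[-0.165, -0.986, 0.0], [-0.986, 0.165, -0.0], [0.0, -0.0, -1.0]]
wrist_force: [0.6, -0.3, -0.7]
gripper_width: 0.005
gripper_force: 0.0
```

```bash
python3 - <<'E'
from h import *
a=r.capture("side");b=r.capture("top")
s=r.sense();print(s["wrist_force"],pix(a,s["tcp_pos"]),pix(b,s["tcp_pos"]))
o=np.zeros((600,800,3),np.uint8);o[:,:400]=cv2.resize(a["pixels"][190:340,260:360,::-1],(400,600));o[:480,400:]=cv2.resize(b["pixels"][190:310,300:400,::-1],(400,480));cv2.imwrite("pics/w2.png",o)
E
```

```text
[ 0.72231358 -0.28145239 -0.26492191] (np.float64(340.5554536361028), np.float64(227.62911858978077)) (np.float64(360.73222712310786), np.float64(231.91509250497654))
```

View pics/w2.png

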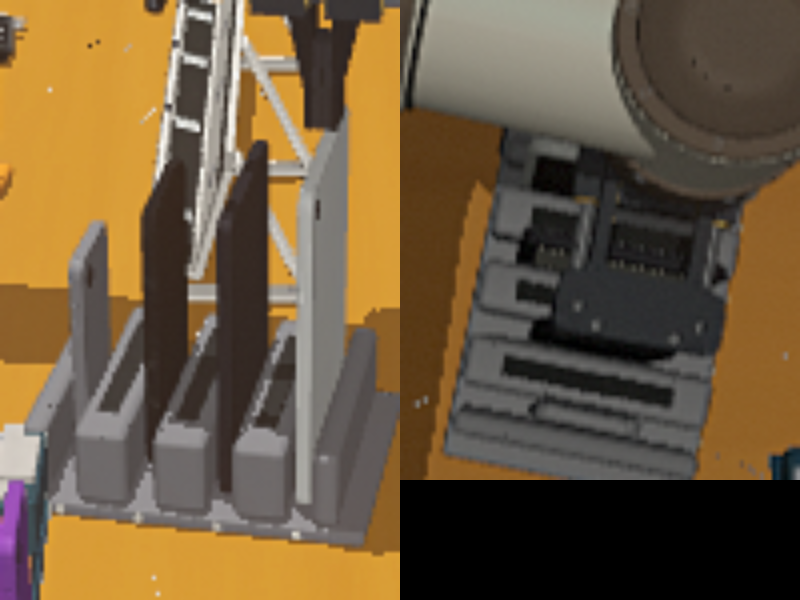

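The side crop shows the closed fingers' tips at about (322,128), or pixel (340,222). The tablet's top mid is at about (330,150), or (342,227). So the tips appear to end above the tablet. I'll work out how high they are.

```bash
python3 - <<'E'
from h import *
a=r.capture("side");p=r.sense()["tcp_pos"]
for dz in(0,-.017,.01,.02,.03): print(dz,np.round(pix(a,p+[0,0,dz]),1))
for n,q in [("tab near top",[.5703,-.3461,.204]),("far",[.5874,-.2314,.204])]: print(n,pix(a,np.array(q)))
im=a["pixels"];print([im[v,340].tolist() for v in range(212,240,2)])
print([im[v,336].tolist() for v in range(212,240,2)])
E
```

```text
0 [340.5 227.6]
-0.017 [340.5 234.8]
0.01 [340.6 223.4]
0.02 [340.7 219.1]
0.03 [340.7 214.8]
tab near top (np.float64(336.618747985676), np.float64(238.21116510500005))
far (np.float64(344.001809010329), np.float64(214.64720491623066))
[[62, 53, 49], [61, 51, 46], [60, 50, 45], [61, 50, 46], [58, 49, 45], [159, 110, 51], [157, 139, 119], [144, 144, 143], [145, 144, 141], [148, 147, 142], [149, 147, 143], [124, 119, 116], [126, 123, 119], [126, 123, 119]]
[[41, 34, 36], [39, 31, 33], [38, 32, 35], [39, 32, 35], [36, 30, 33], [188, 130, 48], [217, 155, 47], [200, 168, 121], [185, 183, 179], [206, 200, 192], [174, 169, 161], [113, 112, 110], [147, 147, 147], [165, 165, 162]]
```

Request:
servo_tool([
  [0, 0, 0, 0, 40],
  [0, 0, 0, 0, 40],
  [0, 0, 0, 0, 40],
  [0, 0, 0, 0, 40],
  [0, 0, 0, 0, 40],
])

```text
time_s: 3.73
tcp_pos: [0.5791, -0.289, 0.2002]
ee_rot: [[-0.165, -0.986, -0.0], [-0.986, 0.165, 0.0], [-0.0, 0.0, -1.0]]
wrist_force: [0.9, 0.0, 0.0]
gripper_width: 0.296
gripper_force: 0.0
```

Request:
servo_tool([
  [0, 0, -0.15, 0, 40],
  [0, 0, -0.3, 0, 40],
  [0, 0, -0.45, 0, 40],
  [0, 0, -0.45, 0, 40],
  [0, 0, -0.45, 0, 40],
])

```text
time_s: 4.15
tcp_pos: [0.5788, -0.289, 0.186]
ee_rot: [[-0.165, -0.986, -0.001], [-0.986, 0.165, 0.0], [-0.0, 0.001, -1.0]]
wrist_force: [-0.4, 0.0, 1.0]
gripper_width: 0.453
gripper_force: 0.0
```

```bash
python3 - <<'E'
from h import *
a=r.capture("side");b=r.capture("top");s=r.sense();print(s["tcp_pos"],s["wrist_force"],s["gripper_width"])
w=r.capture("wrist")["pixels"]
o=np.zeros((600,800,3),np.uint8);o[:,:400]=cv2.resize(a["pixels"][165:285,300:380,::-1],(400,600));o[:300,400:]=cv2.resize(w[:,:,::-1],(400,300));cv2.imwrite("pics/w3.png",o)
E
```

```text
[ 0.57920014 -0.28907096  0.18680179] [-0.35505129  0.36729289 -0.14088419] 0.4563272778468618
```

View pics/w3.png

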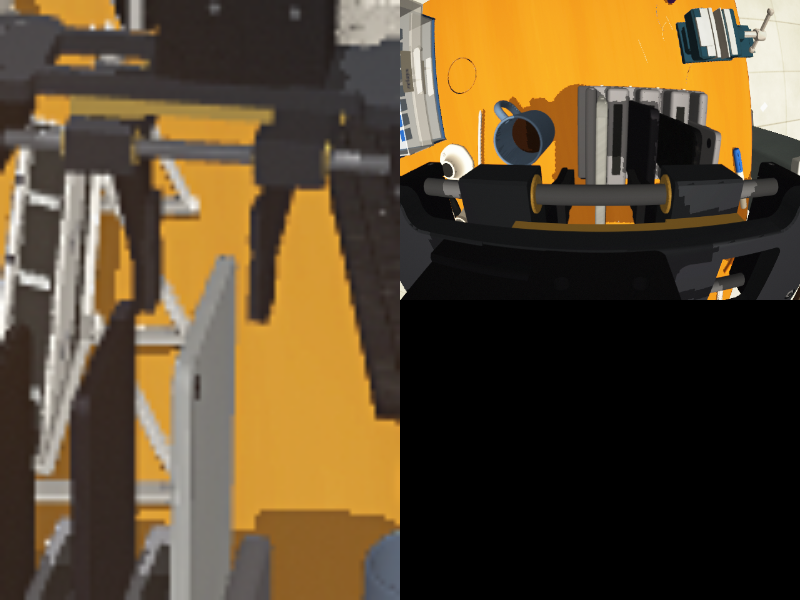

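The fingers straddle the tablet in the side crop, with tips at (145,310) and (258,320) and the tablet top from (180,360) to (228,260), but the overlap is small. I'll go 18 mm lower and close.

Request:
servo_tool([
  [0, 0, -0.15, 0, 40],
  [0, 0, -0.3, 0, 40],
  [0, 0, -0.45, 0, 40],
  [0, 0, -0.6, 0, 40],
  [0, 0, -0.6, 0, 40],
])

```text
time_s: 4.72
tcp_pos: [0.5783, -0.2887, 0.1671]
ee_rot: [[-0.165, -0.986, -0.003], [-0.986, 0.165, 0.001], [-0.001, 0.003, -1.0]]
wrist_force: [-0.3, 0.9, -1.3]
gripper_width: 0.465
gripper_force: 0.0
```

Request:
servo_tool([
  [0, 0, 0, 0, 30],
  [0, 0, 0, 0, 15],
  [0, 0, 0, 0, 5],
  [0, 0, 0, 0, 0],
  [0, 0, 0, 0, 0],
])

```text
time_s: 5.13
tcp_pos: [0.5792, -0.289, 0.169]
ee_rot: [[-0.165, -0.986, 0.0], [-0.986, 0.165, -0.0], [0.0, -0.0, -1.0]]
wrist_force: [-0.5, -0.4, 0.0]
gripper_width: 0.165
gripper_force: 0.0
```

Request:
servo_tool([
  [0, 0, 0, 0, 0],
  [0, 0, 0, 0, 0],
  [0, 0, 0, 0, 0],
  [0, 0, 0, 0, 0],
  [0, 0, 0, 0, 0],
])

```text
time_s: 5.55
tcp_pos: [0.5792, -0.289, 0.1689]
ee_rot: [[-0.165, -0.986, 0.0], [-0.986, 0.165, -0.0], [0.0, -0.0, -1.0]]
wrist_force: [-0.0, 0.5, 0.3]
gripper_width: 0.097
gripper_force: 30.0
```

```bash
python3 - <<'E'
from h import *
a=r.capture("side");s=r.sense();print(s["tcp_pos"],s["wrist_force"],s["gripper_width"],s["gripper_force"])
o=cv2.resize(a["pixels"][165:285,300:380,::-1],(400,600));cv2.imwrite("pics/w4.png",o)
E
```

```text
[ 0.57921423 -0.28900707  0.16895718] [-0.73542127  0.62962941  1.86712593] 0.10437351634752483 29.98906910419464
```

View pics/w4.png

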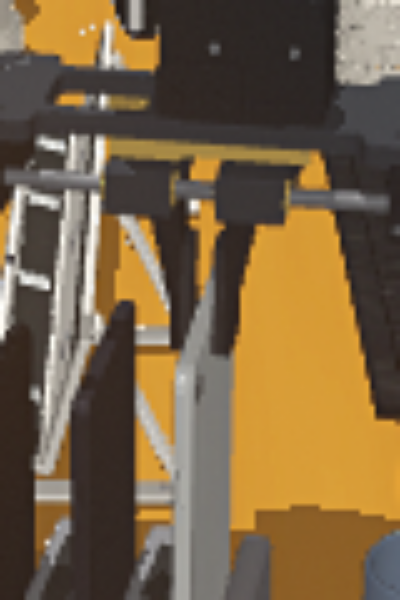

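Gripped: 30 N at about 9 mm. The reported z reads some 30 mm below the visible tips, so I'll work with relative shifts. Now I lift the tablet and carry it to the stand.

Request:
servo_tool([
  [0, 0, 0.5, 0, 0],
  [0, 0, 1.3, 0, 0],
  [0, 0, 2.3, 0, 0],
  [0, 0, 3.4, 0, 0],
  [0, 0, 4.4, 0, 0],
])

```text
time_s: 6.02
tcp_pos: [0.5785, -0.2886, 0.3009]
ee_rot: [[-0.165, -0.986, -0.002], [-0.986, 0.165, 0.001], [-0.001, 0.002, -1.0]]
wrist_force: [0.6, -0.7, -2.9]
gripper_width: 0.104
gripper_force: 30.0
```

Request:
servo_tool([
  [0, 0.2, 0.8, 0, 0],
  [0, 0.8, 1.2, 0, 0],
  [0, 1.7, 1.2, 0.03, 0],
  [0, 2.7, 1.2, 0.06, 0],
  [-0.2, 3.7, 1.2, 0.09, 0],
])

```text
time_s: 6.43
tcp_pos: [0.573, -0.1766, 0.3347]
ee_rot: [[-0.076, -0.997, -0.003], [-0.997, 0.076, 0.002], [-0.001, 0.003, -1.0]]
wrist_force: [0.2, 0.3, -3.8]
gripper_width: 0.098
gripper_force: 30.0
```

Request:
servo_tool([
  [-0.6, 0.9, 0, 0.03, 0],
  [-1.2, 1.9, 0, 0.06, 0],
  [-1.9, 2.9, 0, 0.06, 0],
  [-2.4, 3.6, 0, 0.06, 0],
  [-2.6, 4.0, 0, 0.06, 0],
])

```text
time_s: 6.85
tcp_pos: [0.4922, -0.056, 0.3359]
ee_rot: [[-0.014, -1.0, -0.003], [-1.0, 0.014, 0.001], [-0.001, 0.003, -1.0]]
wrist_force: [1.0, -1.1, -3.1]
gripper_width: 0.102
gripper_force: 30.0
```

Request:
servo_tool([
  [0, 0, 0, 0, 0],
  [0, 0, 0, 0, 0],
  [0, 0, -0.5, 0, 0],
  [0, 0, -1.1, 0, 0],
  [0, 0, -1.7, 0, 0],
])

```text
time_s: 7.27
tcp_pos: [0.4954, -0.0586, 0.2845]
ee_rot: [[-0.017, -1.0, -0.0], [-1.0, 0.017, 0.0], [-0.0, 0.0, -1.0]]
wrist_force: [0.5, 0.1, -3.4]
gripper_width: 0.097
gripper_force: 30.0
```

Request:
servo_tool([
  [0, 0, -0.5, 0, 0],
  [0, 0, -1.0, 0, 0],
  [0, 0, -1.4, 0, 0],
  [0, 0, -1.7, 0, 0],
  [0, 0, -1.7, 0, 0],
])

```text
time_s: 7.68
tcp_pos: [0.4938, -0.0587, 0.2319]
ee_rot: [[-0.018, -1.0, -0.006], [-1.0, 0.018, -0.0], [0.0, 0.006, -1.0]]
wrist_force: [-0.1, -1.0, -4.5]
gripper_width: 0.098
gripper_force: 30.0
```

```bash
python3 - <<'E'
from h import *
a=r.capture("side");b=r.capture("top");s=r.sense();print(s["tcp_pos"],s["wrist_force"],s["gripper_width"],s["gripper_force"])
o=np.zeros((600,800,3),np.uint8);o[:,:480]=cv2.resize(a["pixels"][165:315,250:370,::-1],(480,600));o[:,480:]=cv2.resize(b["pixels"][200:320,236:300,::-1],(320,600));cv2.imwrite("pics/w5.png",o)
E
```

```text
[ 0.4954566  -0.05855376  0.23459845] [-0.13369173 -0.00707906 -3.23267167] 0.10026656382078489 29.994165301322937
```

View pics/w5.png

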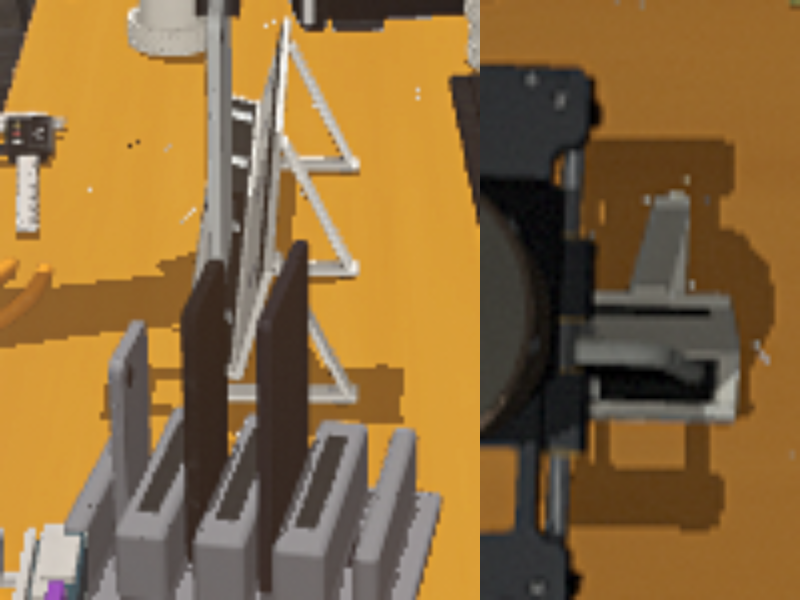

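The side crop shows the tablet held upright above the ledge at (215,200). In the top crop its right top end is at about (700,358), between the backrest and the lip. I'll check that numerically.

```bash
python3 - <<'E'
from h import *
b=r.capture("top")
print(onz(b,236+222/5,200+357/5,.270))
im=b["pixels"];
for v in range(262,286): print(v,im[v,270].tolist(),im[v,276].tolist())
E
```

```text
[ 0.49382875 -0.13243839  0.27      ]
262 [5, 7, 7] [0, 0, 0]
263 [66, 65, 60] [64, 64, 57]
264 [87, 84, 78] [90, 87, 79]
265 [83, 81, 74] [83, 80, 73]
266 [82, 81, 74] [84, 82, 75]
267 [76, 73, 67] [81, 79, 73]
268 [86, 85, 80] [85, 82, 76]
269 [98, 99, 94] [84, 82, 74]
270 [99, 98, 94] [66, 66, 61]
271 [99, 100, 95] [51, 52, 49]
272 [75, 76, 72] [52, 53, 49]
273 [2, 3, 4] [58, 58, 56]
274 [0, 0, 0] [58, 60, 56]
275 [4, 6, 6] [34, 35, 30]
276 [10, 11, 11] [14, 13, 14]
277 [19, 17, 18] [14, 16, 14]
278 [16, 16, 17] [10, 10, 8]
279 [0, 1, 0] [6, 7, 8]
280 [83, 81, 74] [52, 51, 48]
281 [122, 119, 110] [109, 107, 98]
282 [105, 105, 99] [114, 113, 105]
283 [94, 89, 76] [93, 97, 93]
284 [140, 103, 65] [136, 103, 77]
285 [157, 103, 37] [160, 105, 39]
```

Request:
servo_tool([
  [0, 0.07, -0.2, 0, 0],
  [0, 0.07, -0.4, 0, 0],
  [0, 0.07, -0.6, 0, 0],
  [0, 0.07, -0.75, 0, 0],
  [0, 0.07, -0.75, 0, 0],
])

```text
time_s: 8.25
tcp_pos: [0.4941, -0.0559, 0.2108]
ee_rot: [[-0.016, -1.0, -0.003], [-1.0, 0.016, -0.0], [0.0, 0.003, -1.0]]
wrist_force: [0.1, 0.2, -3.2]
gripper_width: 0.096
gripper_force: 30.0
```

Request:
servo_tool([
  [0, 0, -0.08, 0, 0],
  [0, 0, -0.16, 0, 0],
  [0, 0, -0.24, 0, 0],
  [0, 0, -0.3, 0, 0],
  [0, 0, -0.3, 0, 0],
])

```text
time_s: 8.67
tcp_pos: [0.4951, -0.0559, 0.203]
ee_rot: [[-0.016, -1.0, -0.0], [-1.0, 0.016, -0.0], [0.0, 0.0, -1.0]]
wrist_force: [0.1, 0.0, -2.7]
gripper_width: 0.103
gripper_force: 30.0
```

Request:
servo_tool([
  [0, 0, -0.04, 0, 0],
  [0, 0, -0.08, 0, 0],
  [0, 0, -0.1, 0, 0],
  [0, 0, -0.1, 0, 0],
  [0, 0, -0.1, 0, 0],
])

```text
time_s: 9.08
tcp_pos: [0.4964, -0.0558, 0.2025]
ee_rot: [[-0.015, -1.0, 0.004], [-1.0, 0.015, -0.0], [0.0, -0.004, -1.0]]
wrist_force: [-0.6, 2.6, 6.3]
gripper_width: 0.102
gripper_force: 30.0
```

Request:
servo_tool([
  [0, 0, -0.04, 0, 0],
  [0, 0, -0.08, 0, 0],
  [0, 0, -0.1, 0, 0],
  [0, 0, -0.1, 0, 0],
  [0, 0, -0.1, 0, 0],
])

```text
time_s: 9.5
tcp_pos: [0.4983, -0.0557, 0.2023]
ee_rot: [[-0.014, -1.0, 0.009], [-1.0, 0.014, -0.001], [0.001, -0.009, -1.0]]
wrist_force: [-1.6, 2.9, 13.9]
gripper_width: 0.103
gripper_force: 30.3
```

Contact came at the predicted height. I'll take the load off, loosen the grip to 18 mm and ease the top back.

Request:
servo_tool([
  [0, 0, 0.15, 0, 0],
  [0, 0, 0.15, 0, 0],
  [0, 0, 0.15, 0, 10],
  [0, 0, 0.15, 0, 12],
  [0, 0, 0.15, 0, 14],
])

```text
time_s: 9.92
tcp_pos: [0.4951, -0.0561, 0.2015]
ee_rot: [[-0.016, -1.0, -0.0], [-1.0, 0.016, -0.0], [0.0, 0.0, -1.0]]
wrist_force: [0.9, 0.2, 0.4]
gripper_width: 0.145
gripper_force: 0.1
```

Request:
servo_tool([
  [0, 0, 0, 0, 15],
  [0, 0, 0, 0, 16],
  [0.05, 0, 0, 0, 17],
  [0.1, 0, 0, 0, 18],
  [0.2, 0, 0, 0, 18],
])

```text
time_s: 10.33
tcp_pos: [0.5011, -0.0559, 0.2017]
ee_rot: [[-0.016, -1.0, -0.0], [-1.0, 0.016, 0.0], [-0.0, 0.0, -1.0]]
wrist_force: [0.2, 0.3, -0.6]
gripper_width: 0.205
gripper_force: 0.1
```

Request:
servo_tool([
  [0.12, 0, 0, 0, 18],
  [0.24, 0, 0, 0, 18],
  [0.36, 0, 0, 0, 18],
  [0.48, 0, 0, 0, 18],
  [0.6, 0, 0, 0, 18],
])

```text
time_s: 10.75
tcp_pos: [0.5196, -0.0559, 0.2017]
ee_rot: [[-0.016, -1.0, -0.0], [-1.0, 0.016, -0.0], [0.0, 0.0, -1.0]]
wrist_force: [1.0, -0.3, -0.0]
gripper_width: 0.206
gripper_force: 0.1
```

Request:
servo_tool([
  [0.12, 0, 0, 0, 18],
  [0.24, 0, 0, 0, 18],
  [0.36, 0, 0, 0, 18],
  [0.48, 0, 0, 0, 18],
  [0.6, 0, 0, 0, 18],
])

```text
time_s: 11.17
tcp_pos: [0.5375, -0.0559, 0.2018]
ee_rot: [[-0.016, -1.0, 0.0], [-1.0, 0.016, 0.0], [-0.0, -0.0, -1.0]]
wrist_force: [0.8, -0.3, -1.3]
gripper_width: 0.204
gripper_force: 0.2
```

```bash
python3 - <<'E'
from h import *
a=r.capture("side");b=r.capture("top");s=r.sense();print(s["tcp_pos"],s["wrist_force"],s["gripper_width"],s["gripper_force"])
o=np.zeros((600,800,3),np.uint8);o[:,:480]=cv2.resize(a["pixels"][165:315,250:370,::-1],(480,600));o[:,480:]=cv2.resize(b["pixels"][200:320,236:300,::-1],(320,600));cv2.imwrite("pics/w6.png",o)
E
```

```text
[ 0.53776216 -0.05592579  0.20169756] [-0.34590354 -1.19751717 -0.12595886] 0.20766538619877012 0.2994579932419583
```

View pics/w6.png

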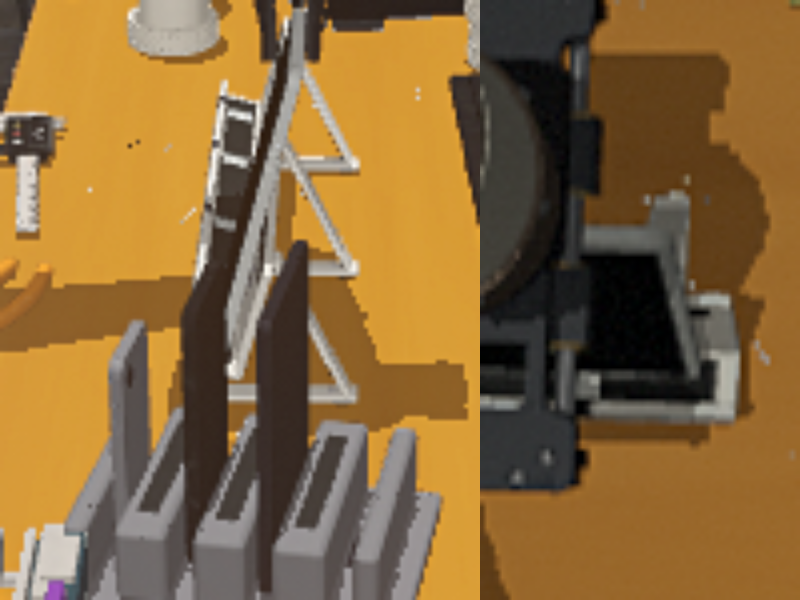

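The tablet now leans nearly flat on the backrest (top crop, with its screen at (630,310)). I'll release it, retreat and go for the e-reader.

Request:
servo_tool([
  [0.1, 0, 0, 0, 20],
  [0.15, 0, 0, 0, 24],
  [0.2, 0, 0, 0, 35],
  [0.2, 0, 0, 0, 50],
  [0.2, 0, 0, 0, 55],
])

```text
time_s: 11.68
tcp_pos: [0.5431, -0.0559, 0.2017]
ee_rot: [[-0.016, -1.0, -0.0], [-1.0, 0.016, 0.0], [-0.0, 0.0, -1.0]]
wrist_force: [0.2, 0.1, -0.4]
gripper_width: 0.419
gripper_force: 0.2
```

Request:
servo_tool([
  [0, 0, 0, 0, 55],
  [0, 0, 0.5, 0, 55],
  [0, 0, 1.5, 0, 55],
  [0, 0, 2.7, 0, 55],
  [0, 0, 4.0, 0, 55],
])

```text
time_s: 12.1
tcp_pos: [0.542, -0.056, 0.3222]
ee_rot: [[-0.016, -1.0, -0.003], [-1.0, 0.016, -0.0], [0.0, 0.003, -1.0]]
wrist_force: [1.5, -0.8, 0.3]
gripper_width: 0.624
gripper_force: 0.0
```

Request:
servo_tool([
  [0, -0.8, 0, -0.03, 45],
  [-0.05, -1.8, 0, -0.06, 30],
  [-0.1, -3.0, 0, -0.1, 30],
  [-0.1, -4.2, 0, -0.12, 30],
  [-0.15, -5.3, 0, -0.15, 30],
])

```text
time_s: 12.52
tcp_pos: [0.5382, -0.2164, 0.3219]
ee_rot: [[-0.166, -0.986, 0.0], [-0.986, 0.166, -0.0], [0.0, -0.0, -1.0]]
wrist_force: [0.1, 0.5, -0.9]
gripper_width: 0.374
gripper_force: 0.0
```

Request:
servo_tool([
  [-0.05, -1.0, 0, 0, 30],
  [-0.1, -1.8, 0, 0, 30],
  [-0.13, -2.2, 0, 0, 30],
  [-0.13, -2.2, 0, 0, 30],
  [-0.13, -2.2, 0, 0, 30],
])

```text
time_s: 12.93
tcp_pos: [0.5344, -0.281, 0.3215]
ee_rot: [[-0.166, -0.986, -0.001], [-0.986, 0.166, 0.001], [-0.0, 0.001, -1.0]]
wrist_force: [-0.0, 0.8, 0.0]
gripper_width: 0.344
gripper_force: 0.0
```

```bash
python3 - <<'E'
from h import *
a=r.capture("side");b=r.capture("top");s=r.sense();print(s["tcp_pos"],s["wrist_force"],s["gripper_width"],s["ee_rot"][:,1])
p=s["tcp_pos"];print(pix(a,p+[0,0,.014]),pix(a,np.array([.5354,-.281,.18])))
o=np.zeros((600,800,3),np.uint8);o[:,:480]=cv2.resize(a["pixels"][145:295,250:370,::-1],(480,600));o[:,480:]=cv2.resize(b["pixels"][200:320,236:300,::-1],(320,600));cv2.imwrite("pics/w7.png",o)
E
```

```text
[ 0.53475834 -0.27994997  0.32185969] [0.10991125 0.38240895 0.22249762] 0.3450324066704384 [-9.86421791e-01  1.64231693e-01 -4.00838917e-05]
(np.float64(319.46022024356614), np.float64(165.49758446653686)) (np.float64(320.065435988486), np.float64(234.37931800576987))
```

View pics/w7.png

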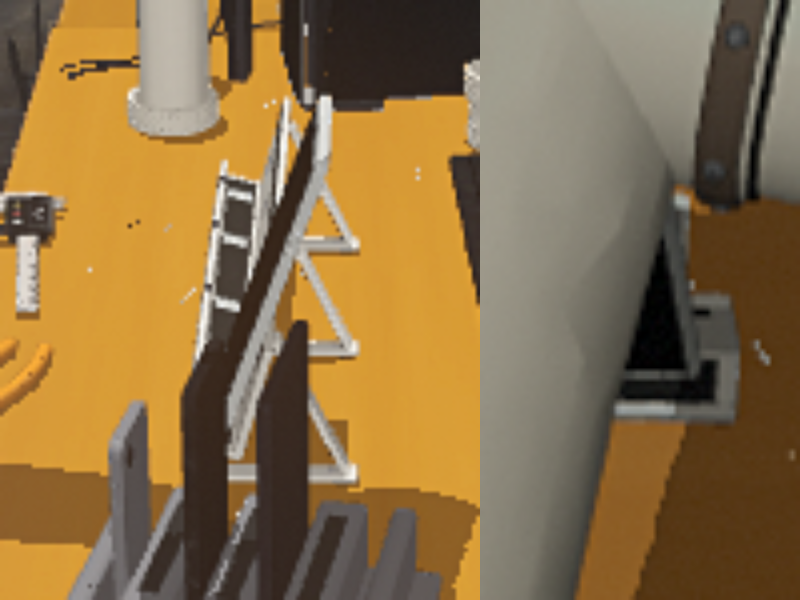

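The tablet is standing, leaning on the stand at (320,110)–(240,430). The fingers at crop x of 235 and 300 straddle the e-reader line at about 283. I'll descend, grip and lift.

Request:
servo_tool([
  [0.05, 0, -1.0, 0, 34],
  [0.05, 0, -2.1, 0, 34],
  [0.05, 0, -3.2, 0, 34],
  [0.05, 0, -4.1, 0, 34],
  [0.05, 0, -4.4, 0, 34],
])

```text
time_s: 13.45
tcp_pos: [0.5339, -0.2784, 0.1853]
ee_rot: [[-0.164, -0.986, -0.008], [-0.986, 0.164, 0.003], [-0.002, 0.008, -1.0]]
wrist_force: [-0.6, 0.6, -0.8]
gripper_width: 0.389
gripper_force: 0.0
```

Request:
servo_tool([
  [0, 0, -0.3, 0, 34],
  [0, 0, -0.7, 0, 34],
  [0, 0, -1.1, 0, 34],
  [0, 0, -1.45, 0, 34],
  [0, 0, -1.45, 0, 34],
])

```text
time_s: 13.87
tcp_pos: [0.5359, -0.2802, 0.1453]
ee_rot: [[-0.165, -0.986, -0.002], [-0.986, 0.165, 0.001], [-0.001, 0.002, -1.0]]
wrist_force: [-0.4, 0.0, -0.2]
gripper_width: 0.39
gripper_force: 0.0
```

Request:
servo_tool([
  [0, 0, 0, 0, 25],
  [0, 0, 0, 0, 15],
  [0, 0, 0, 0, 5],
  [0, 0, 0, 0, 0],
  [0, 0, 0, 0, 0],
])

```text
time_s: 14.28
tcp_pos: [0.5365, -0.281, 0.147]
ee_rot: [[-0.165, -0.986, 0.001], [-0.986, 0.165, -0.0], [0.0, -0.001, -1.0]]
wrist_force: [-1.2, 0.9, 4.0]
gripper_width: 0.096
gripper_force: 30.2
```

Request:
servo_tool([
  [0, 0, 0, 0, 0],
  [0, 0, 0, 0, 0],
  [0, 0, 0, 0, 0],
  [0, 0, 0, 0, 0],
  [0, 0, 0, 0, 0],
])

```text
time_s: 14.7
tcp_pos: [0.5366, -0.2811, 0.1469]
ee_rot: [[-0.165, -0.986, 0.001], [-0.986, 0.165, -0.001], [0.0, -0.001, -1.0]]
wrist_force: [-0.1, 0.0, 4.6]
gripper_width: 0.102
gripper_force: 30.0
```

Request:
servo_tool([
  [0, 0, 0.5, 0, 0],
  [0, 0, 1.5, 0, 0],
  [0, 0, 2.7, 0, 0],
  [0, 0, 3.9, 0, 0],
  [0, 0, 5.1, 0, 0],
])

```text
time_s: 15.12
tcp_pos: [0.5354, -0.2804, 0.2991]
ee_rot: [[-0.165, -0.986, -0.003], [-0.986, 0.165, 0.002], [-0.001, 0.003, -1.0]]
wrist_force: [0.5, 0.6, -2.6]
gripper_width: 0.098
gripper_force: 30.0
```

Request:
servo_tool([
  [0, 0.2, 1.1, 0, 0],
  [0, 0.7, 2.0, 0, 0],
  [0, 1.6, 2.4, 0.03, 0],
  [0, 2.7, 2.4, 0.06, 0],
  [-0.1, 3.8, 2.4, 0.1, 0],
])

```text
time_s: 15.53
tcp_pos: [0.5333, -0.1657, 0.3704]
ee_rot: [[-0.066, -0.998, -0.0], [-0.998, 0.066, 0.001], [-0.001, 0.0, -1.0]]
wrist_force: [1.5, 0.0, -4.0]
gripper_width: 0.101
gripper_force: 30.0
```

Request:
servo_tool([
  [-0.2, 1.1, 0, 0.02, 0],
  [-0.4, 2.3, 0, 0.05, 0],
  [-0.7, 3.5, 0, 0.05, 0],
  [-0.9, 4.7, 0, 0.05, 0],
  [-1.1, 5.8, 0, 0.05, 0],
])

```text
time_s: 15.95
tcp_pos: [0.4989, 0.009, 0.3698]
ee_rot: [[-0.016, -1.0, -0.003], [-1.0, 0.016, 0.001], [-0.0, 0.003, -1.0]]
wrist_force: [-0.0, 1.0, -2.5]
gripper_width: 0.102
gripper_force: 30.0
```

Request:
servo_tool([
  [-0.1, 0.9, 0, 0, 0],
  [-0.12, 1.7, 0, 0, 0],
  [-0.12, 2.2, 0, 0, 0],
  [-0.12, 2.2, -0.2, 0, 0],
  [-0.12, 2.2, -0.8, 0, 0],
])

```text
time_s: 16.37
tcp_pos: [0.4974, 0.0742, 0.348]
ee_rot: [[-0.014, -1.0, 0.003], [-1.0, 0.014, 0.001], [-0.001, -0.003, -1.0]]
wrist_force: [0.4, -0.5, -2.1]
gripper_width: 0.096
gripper_force: 30.0
```

Request:
servo_tool([
  [0, 0, -0.9, 0, 0],
  [0, 0, -1.8, 0, 0],
  [0, 0, -2.7, 0, 0],
  [0, 0, -3.5, 0, 0],
  [0, 0, -4.0, 0, 0],
])

```text
time_s: 16.78
tcp_pos: [0.4941, 0.0719, 0.2229]
ee_rot: [[-0.017, -1.0, -0.007], [-1.0, 0.017, -0.002], [0.002, 0.007, -1.0]]
wrist_force: [-0.4, -0.0, -1.6]
gripper_width: 0.101
gripper_force: 30.0
```

Request:
servo_tool([
  [0, 0, 0, 0, 0],
  [0, 0, 0, 0, 0],
  [0, 0, 0, 0, 0],
  [0, 0, 0, 0, 0],
  [0, 0, 0, 0, 0],
])

```text
time_s: 17.2
tcp_pos: [0.4973, 0.0733, 0.2285]
ee_rot: [[-0.016, -1.0, 0.002], [-1.0, 0.016, 0.001], [-0.001, -0.002, -1.0]]
wrist_force: [0.2, 0.0, -2.4]
gripper_width: 0.1
gripper_force: 30.0
```

Request:
servo_tool([
  [0, 0, -0.4, 0, 0],
  [0, 0, -0.8, 0, 0],
  [0, 0, -1.2, 0, 0],
  [0, 0, -1.45, 0, 0],
  [0, 0, -1.45, 0, 0],
])

```text
time_s: 17.62
tcp_pos: [0.4957, 0.0728, 0.1826]
ee_rot: [[-0.016, -1.0, -0.003], [-1.0, 0.016, -0.001], [0.001, 0.003, -1.0]]
wrist_force: [0.1, 0.3, -2.2]
gripper_width: 0.099
gripper_force: 30.0
```

Request:
servo_tool([
  [0, 0, -0.04, 0, 0],
  [0, 0, -0.08, 0, 0],
  [0, 0, -0.12, 0, 0],
  [0, 0, -0.15, 0, 0],
  [0, 0, -0.15, 0, 0],
])

```text
time_s: 18.03
tcp_pos: [0.4975, 0.0734, 0.1804]
ee_rot: [[-0.016, -1.0, 0.002], [-1.0, 0.016, 0.001], [-0.001, -0.002, -1.0]]
wrist_force: [-0.5, 1.8, 2.2]
gripper_width: 0.104
gripper_force: 30.0
```

Request:
servo_tool([
  [0, 0, -0.03, 0, 0],
  [0, 0, -0.06, 0, 0],
  [0, 0, -0.08, 0, 0],
  [0, 0, -0.08, 0, 0],
  [0, 0, -0.08, 0, 0],
])

```text
time_s: 18.45
tcp_pos: [0.4988, 0.0735, 0.1802]
ee_rot: [[-0.015, -1.0, 0.006], [-1.0, 0.015, 0.001], [-0.001, -0.006, -1.0]]
wrist_force: [-1.9, 0.4, 11.0]
gripper_width: 0.098
gripper_force: 30.1
```

Request:
servo_tool([
  [0, 0, 0.1, 0, 0],
  [0, 0, 0.1, 0, 0],
  [0, 0, 0.1, 0, 10],
  [0, 0, 0.1, 0, 12],
  [0, 0, 0.1, 0, 14],
])

```text
time_s: 18.87
tcp_pos: [0.4964, 0.073, 0.1795]
ee_rot: [[-0.016, -1.0, -0.001], [-1.0, 0.016, -0.0], [0.0, 0.001, -1.0]]
wrist_force: [-1.3, 0.7, 0.0]
gripper_width: 0.144
gripper_force: 0.0
```

Request:
servo_tool([
  [0, 0, 0, 0, 15],
  [0, 0, 0, 0, 16],
  [0.05, 0, 0, 0, 17],
  [0.1, 0, 0, 0, 18],
  [0.2, 0, 0, 0, 18],
])

```text
time_s: 19.28
tcp_pos: [0.5026, 0.0731, 0.1798]
ee_rot: [[-0.016, -1.0, -0.0], [-1.0, 0.016, -0.0], [0.0, 0.0, -1.0]]
wrist_force: [-0.3, 0.4, -0.7]
gripper_width: 0.202
gripper_force: 0.1
```

Request:
servo_tool([
  [0.12, 0, 0, 0, 18],
  [0.24, 0, 0, 0, 18],
  [0.36, 0, 0, 0, 18],
  [0.48, 0, 0, 0, 18],
  [0.6, 0, 0, 0, 18],
])

```text
time_s: 19.7
tcp_pos: [0.5211, 0.0731, 0.1798]
ee_rot: [[-0.016, -1.0, -0.0], [-1.0, 0.016, -0.0], [0.0, -0.0, -1.0]]
wrist_force: [-0.1, -0.6, -1.1]
gripper_width: 0.211
gripper_force: 0.1
```

Request:
servo_tool([
  [0.1, 0, 0, 0, 18],
  [0.2, 0, 0, 0, 18],
  [0.3, 0, 0, 0, 18],
  [0.4, 0, 0, 0, 18],
  [0.45, 0, 0, 0, 18],
])

```text
time_s: 20.12
tcp_pos: [0.5345, 0.0731, 0.1798]
ee_rot: [[-0.016, -1.0, 0.0], [-1.0, 0.016, -0.0], [0.0, -0.0, -1.0]]
wrist_force: [0.1, 0.6, -0.2]
gripper_width: 0.21
gripper_force: 0.1
```

Request:
servo_tool([
  [0.1, 0, 0, 0, 20],
  [0.15, 0, 0, 0, 24],
  [0.2, 0, 0, 0, 35],
  [0.2, 0, 0, 0, 50],
  [0.2, 0, 0, 0, 55],
])

```text
time_s: 20.53
tcp_pos: [0.54, 0.0731, 0.1798]
ee_rot: [[-0.016, -1.0, -0.0], [-1.0, 0.016, -0.0], [0.0, 0.0, -1.0]]
wrist_force: [-0.5, 0.1, 0.4]
gripper_width: 0.417
gripper_force: 0.0
```

Request:
servo_tool([
  [0, 0, 0, 0, 55],
  [0, 0, 0.5, 0, 55],
  [0, 0, 1.5, 0, 55],
  [0, 0, 2.7, 0, 55],
  [0, 0, 4.0, 0, 55],
])

```text
time_s: 20.95
tcp_pos: [0.539, 0.0728, 0.3003]
ee_rot: [[-0.016, -1.0, -0.003], [-1.0, 0.016, -0.001], [0.001, 0.003, -1.0]]
wrist_force: [0.8, 0.7, 0.3]
gripper_width: 0.627
gripper_force: 0.0
```

Request:
servo_tool([
  [-0.1, -0.8, 0, 0, 45],
  [-0.2, -1.9, 0, -0.03, 34],
  [-0.3, -3.1, 0, -0.06, 34],
  [-0.5, -4.3, 0, -0.09, 34],
  [-0.7, -5.5, 0, -0.12, 34],
])

```text
time_s: 21.37
tcp_pos: [0.5184, -0.0932, 0.3]
ee_rot: [[-0.136, -0.991, 0.0], [-0.991, 0.136, 0.0], [-0.0, -0.0, -1.0]]
wrist_force: [-0.1, -1.3, 0.1]
gripper_width: 0.409
gripper_force: 0.0
```

Request:
servo_tool([
  [-0.2, -1.2, 0, -0.03, 34],
  [-0.4, -2.4, 0, -0.03, 34],
  [-0.6, -3.6, 0, -0.03, 34],
  [-0.75, -4.7, 0, -0.03, 34],
  [-0.85, -5.6, 0, -0.03, 34],
])

```text
time_s: 21.78
tcp_pos: [0.4926, -0.262, 0.3]
ee_rot: [[-0.166, -0.986, 0.0], [-0.986, 0.166, -0.0], [0.0, -0.0, -1.0]]
wrist_force: [0.2, 0.2, 0.3]
gripper_width: 0.391
gripper_force: 0.0
```

Request:
servo_tool([
  [0, -0.4, 0, 0, 34],
  [0, -0.4, 0, 0, 34],
  [0, -0.4, 0, 0, 34],
  [0, -0.4, 0, 0, 34],
  [0, -0.4, 0, 0, 34],
])

```text
time_s: 22.2
tcp_pos: [0.4938, -0.2708, 0.3]
ee_rot: [[-0.164, -0.987, 0.0], [-0.987, 0.164, 0.0], [-0.0, -0.0, -1.0]]
wrist_force: [0.6, 0.3, 0.6]
gripper_width: 0.392
gripper_force: 0.0
```

```bash
python3 - <<'E'
from h import *
a=r.capture("side");b=r.capture("top");s=r.sense();print(s["tcp_pos"],s["gripper_width"],s["ee_rot"][:,1])
o=np.zeros((600,800,3),np.uint8);o[:,:480]=cv2.resize(a["pixels"][145:295,250:370,::-1],(480,600));o[:360,480:]=cv2.resize(b["pixels"][200:320,190:296,::-1],(320,360));cv2.imwrite("pics/w8.png",o)
cv2.imwrite("pics/w8t.png",b["pixels"][:,:,::-1]);cv2.imwrite("pics/w8s.png",a["pixels"][:,:,::-1])
E
```

```text
[ 0.4938925  -0.27080542  0.30007593] 0.39236638239392435 [-9.86545187e-01  1.63488457e-01 -3.43219408e-04]
```

View pics/w8.png

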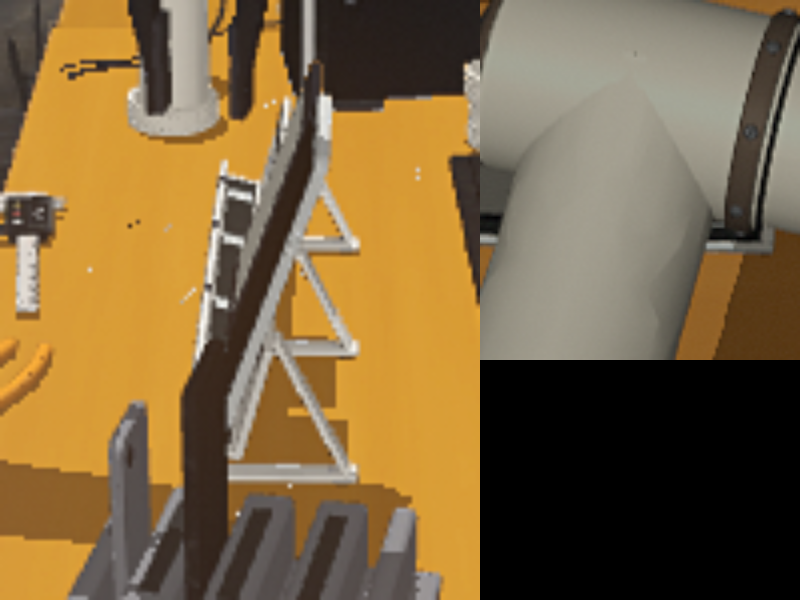

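The e-reader also stands on the stand (crop (260,250)). The fingers at (158,100) and (240,100) straddle the large phone, whose top is at (207,363). I'll grip it.

Request:
servo_tool([
  [0.05, 0, -1.0, 0, 34],
  [0.05, 0, -2.1, 0, 34],
  [0.05, 0, -3.2, 0, 34],
  [0.05, 0, -3.9, 0, 34],
  [0.05, 0, -4.1, 0, 34],
])

```text
time_s: 22.72
tcp_pos: [0.4928, -0.2702, 0.1728]
ee_rot: [[-0.165, -0.986, -0.007], [-0.986, 0.165, 0.003], [-0.002, 0.008, -1.0]]
wrist_force: [-0.2, -0.2, -0.3]
gripper_width: 0.385
gripper_force: 0.0
```

Request:
servo_tool([
  [0, 0, -0.3, 0, 34],
  [0, 0, -0.6, 0, 34],
  [0, 0, -0.9, 0, 34],
  [0, 0, -1.25, 0, 34],
  [0, 0, -1.25, 0, 34],
])

```text
time_s: 23.13
tcp_pos: [0.4941, -0.2714, 0.1375]
ee_rot: [[-0.166, -0.986, -0.003], [-0.986, 0.166, 0.001], [-0.001, 0.003, -1.0]]
wrist_force: [-0.9, -0.9, -0.3]
gripper_width: 0.388
gripper_force: 0.0
```

Request:
servo_tool([
  [0, 0, 0, 0, 25],
  [0, 0, 0, 0, 15],
  [0, 0, 0, 0, 5],
  [0, 0, 0, 0, 0],
  [0, 0, 0, 0, 0],
])

```text
time_s: 23.55
tcp_pos: [0.4953, -0.272, 0.1398]
ee_rot: [[-0.165, -0.986, 0.001], [-0.986, 0.165, -0.0], [0.0, -0.001, -1.0]]
wrist_force: [-0.7, 0.1, 3.0]
gripper_width: 0.098
gripper_force: 24.1
```

Request:
servo_tool([
  [0, 0, 0, 0, 0],
  [0, 0, 0, 0, 0],
  [0, 0, 0, 0, 0],
  [0, 0, 0, 0, 0],
  [0, 0, 0, 0, 0],
])

```text
time_s: 23.97
tcp_pos: [0.4952, -0.272, 0.1398]
ee_rot: [[-0.165, -0.986, 0.0], [-0.986, 0.165, -0.0], [0.0, -0.0, -1.0]]
wrist_force: [-1.7, 0.9, 5.2]
gripper_width: 0.099
gripper_force: 30.0
```

Request:
servo_tool([
  [0, 0, 0.5, 0, 0],
  [0, 0, 1.5, 0, 0],
  [0, 0, 2.7, 0, 0],
  [0, 0, 3.9, 0, 0],
  [0, 0, 5.1, 0, 0],
])

```text
time_s: 24.38
tcp_pos: [0.4948, -0.2715, 0.2928]
ee_rot: [[-0.165, -0.986, -0.001], [-0.986, 0.165, 0.001], [-0.001, 0.001, -1.0]]
wrist_force: [1.1, -0.3, -1.7]
gripper_width: 0.098
gripper_force: 30.0
```

Request:
servo_tool([
  [0, 0.2, 1.1, 0, 0],
  [0, 0.7, 2.0, 0, 0],
  [0, 1.6, 2.4, 0.03, 0],
  [0, 2.7, 2.4, 0.06, 0],
  [0, 3.8, 2.4, 0.1, 0],
])

```text
time_s: 24.8
tcp_pos: [0.4954, -0.1567, 0.3642]
ee_rot: [[-0.066, -0.998, 0.001], [-0.998, 0.066, 0.001], [-0.001, -0.001, -1.0]]
wrist_force: [0.3, 1.0, -2.5]
gripper_width: 0.099
gripper_force: 30.0
```

Request:
servo_tool([
  [0, 1.2, 0, 0.02, 0],
  [0, 2.4, 0, 0.05, 0],
  [0, 3.6, 0, 0.05, 0],
  [0, 4.8, 0, 0.05, 0],
  [0.05, 6.0, 0, 0.05, 0],
])

```text
time_s: 25.22
tcp_pos: [0.4959, 0.0241, 0.3634]
ee_rot: [[-0.016, -1.0, -0.001], [-1.0, 0.016, 0.001], [-0.001, 0.001, -1.0]]
wrist_force: [0.9, 0.1, -2.1]
gripper_width: 0.094
gripper_force: 30.0
```

Request:
servo_tool([
  [0, 1.2, 0, 0, 0],
  [0.03, 2.4, 0, 0, 0],
  [0.06, 3.6, 0, 0, 0],
  [0.08, 4.7, 0, 0, 0],
  [0.08, 5.37, 0, 0, 0],
])

```text
time_s: 25.63
tcp_pos: [0.4986, 0.1866, 0.3627]
ee_rot: [[-0.014, -1.0, -0.002], [-1.0, 0.014, 0.001], [-0.001, 0.002, -1.0]]
wrist_force: [-0.2, 0.2, -2.0]
gripper_width: 0.097
gripper_force: 30.0
```

Request:
servo_tool([
  [0, 0, 0, 0, 0],
  [0, 0, -0.5, 0, 0],
  [0, 0, -1.3, 0, 0],
  [0, 0, -2.2, 0, 0],
  [0, 0, -3.1, 0, 0],
])

```text
time_s: 26.05
tcp_pos: [0.4987, 0.1829, 0.2697]
ee_rot: [[-0.016, -1.0, -0.0], [-1.0, 0.016, 0.001], [-0.001, 0.0, -1.0]]
wrist_force: [0.6, 0.5, -1.9]
gripper_width: 0.089
gripper_force: 30.0
```

Request:
servo_tool([
  [0, 0, -0.8, 0, 0],
  [0, 0, -1.3, 0, 0],
  [0, 0, -1.6, 0, 0],
  [0, 0, -1.6, 0, 0],
  [0, 0, -1.6, 0, 0],
])

```text
time_s: 26.47
tcp_pos: [0.4993, 0.183, 0.2235]
ee_rot: [[-0.016, -1.0, 0.0], [-1.0, 0.016, -0.0], [0.0, -0.0, -1.0]]
wrist_force: [0.0, -0.2, -1.2]
gripper_width: 0.099
gripper_force: 30.0
```

Request:
servo_tool([
  [0, 0, -0.4, 0, 0],
  [0, 0, -0.8, 0, 0],
  [0, 0, -1.2, 0, 0],
  [0, 0, -1.5, 0, 0],
  [0, 0, -1.5, 0, 0],
])

```text
time_s: 26.88
tcp_pos: [0.4985, 0.183, 0.1775]
ee_rot: [[-0.016, -1.0, -0.002], [-1.0, 0.016, -0.001], [0.001, 0.002, -1.0]]
wrist_force: [0.3, 0.6, -2.1]
gripper_width: 0.098
gripper_force: 30.0
```

Request:
servo_tool([
  [0, 0, -0.04, 0, 0],
  [0, 0, -0.08, 0, 0],
  [0, 0, -0.12, 0, 0],
  [0, 0, -0.16, 0, 0],
  [0, 0, -0.16, 0, 0],
])

```text
time_s: 27.3
tcp_pos: [0.4991, 0.1833, 0.1738]
ee_rot: [[-0.016, -1.0, 0.0], [-1.0, 0.016, 0.0], [-0.0, -0.0, -1.0]]
wrist_force: [-0.6, 0.2, -2.1]
gripper_width: 0.1
gripper_force: 30.0
```

Request:
servo_tool([
  [0, 0, -0.03, 0, 0],
  [0, 0, -0.06, 0, 0],
  [0, 0, -0.08, 0, 0],
  [0, 0, -0.08, 0, 0],
  [0, 0, -0.08, 0, 0],
])

```text
time_s: 27.72
tcp_pos: [0.5001, 0.1836, 0.1731]
ee_rot: [[-0.015, -1.0, 0.003], [-1.0, 0.015, 0.001], [-0.001, -0.003, -1.0]]
wrist_force: [-0.8, 0.2, 5.9]
gripper_width: 0.1
gripper_force: 30.0
```

Request:
servo_tool([
  [0, 0, 0.06, 0, 0],
  [0, 0, 0.06, 0, 0],
  [0, 0, 0.06, 0, 10],
  [0, 0, 0.06, 0, 12],
  [0, 0, 0.06, 0, 14],
])

```text
time_s: 28.13
tcp_pos: [0.499, 0.1832, 0.1728]
ee_rot: [[-0.016, -1.0, -0.0], [-1.0, 0.016, -0.0], [0.0, 0.0, -1.0]]
wrist_force: [0.1, 0.4, 0.3]
gripper_width: 0.144
gripper_force: 0.0
```

Request:
servo_tool([
  [0, 0, 0, 0, 15],
  [0, 0, 0, 0, 16],
  [0.05, 0, 0, 0, 17],
  [0.1, 0, 0, 0, 18],
  [0.2, 0, 0, 0, 18],
])

```text
time_s: 28.55
tcp_pos: [0.5051, 0.1832, 0.173]
ee_rot: [[-0.016, -1.0, -0.0], [-1.0, 0.016, 0.0], [-0.0, 0.0, -1.0]]
wrist_force: [-0.1, 0.7, -0.0]
gripper_width: 0.205
gripper_force: 0.0
```

Request:
servo_tool([
  [0.12, 0, 0, 0, 18],
  [0.24, 0, 0, 0, 18],
  [0.36, 0, 0, 0, 18],
  [0.48, 0, 0, 0, 18],
  [0.6, 0, 0, 0, 18],
])

```text
time_s: 28.97
tcp_pos: [0.5234, 0.1832, 0.1729]
ee_rot: [[-0.016, -1.0, -0.0], [-1.0, 0.016, -0.0], [0.0, 0.0, -1.0]]
wrist_force: [-0.4, -0.4, -0.5]
gripper_width: 0.206
gripper_force: 0.1
```

Request:
servo_tool([
  [0.1, 0, 0, 0, 18],
  [0.2, 0, 0, 0, 18],
  [0.3, 0, 0, 0, 18],
  [0.4, 0, 0, 0, 18],
  [0.4, 0, 0, 0, 18],
])

```text
time_s: 29.38
tcp_pos: [0.5356, 0.1832, 0.1729]
ee_rot: [[-0.016, -1.0, 0.0], [-1.0, 0.016, -0.0], [0.0, -0.0, -1.0]]
wrist_force: [0.3, 1.0, -0.1]
gripper_width: 0.21
gripper_force: 0.1
```

Request:
servo_tool([
  [0.1, 0, 0, 0, 20],
  [0.15, 0, 0, 0, 24],
  [0.2, 0, 0, 0, 35],
  [0.2, 0, 0, 0, 50],
  [0.2, 0, 0, 0, 55],
])

```text
time_s: 29.8
tcp_pos: [0.5409, 0.1832, 0.1729]
ee_rot: [[-0.016, -1.0, -0.0], [-1.0, 0.016, -0.0], [0.0, 0.0, -1.0]]
wrist_force: [1.0, -0.6, 0.2]
gripper_width: 0.418
gripper_force: 0.0
```

Request:
servo_tool([
  [0, 0, 0, 0, 55],
  [0, 0, 0.5, 0, 55],
  [0, 0, 1.5, 0, 55],
  [0, 0, 2.7, 0, 55],
  [0, 0, 4.0, 0, 55],
])

```text
time_s: 30.22
tcp_pos: [0.54, 0.1828, 0.2933]
ee_rot: [[-0.016, -1.0, -0.003], [-1.0, 0.016, -0.002], [0.002, 0.003, -1.0]]
wrist_force: [2.0, 0.5, -0.2]
gripper_width: 0.624
gripper_force: 0.0
```

Request:
servo_tool([
  [0, 0, 0, 0, 45],
  [0, 0, 0, 0, 34],
  [0, 0, 0, 0, 34],
  [0, 0, 0, 0, 34],
  [0, 0, 0, 0, 34],
])

```text
time_s: 30.63
tcp_pos: [0.5404, 0.1829, 0.2914]
ee_rot: [[-0.016, -1.0, -0.003], [-1.0, 0.016, -0.002], [0.002, 0.003, -1.0]]
wrist_force: [0.5, 0.6, 0.6]
gripper_width: 0.411
gripper_force: 0.0
```

Request:
servo_tool([
  [-0.1, -0.8, 0, 0, 34],
  [-0.3, -1.9, 0, -0.03, 34],
  [-0.5, -3.0, 0, -0.06, 34],
  [-0.7, -4.2, 0, -0.09, 34],
  [-1.0, -5.4, 0, -0.12, 34],
])

```text
time_s: 31.05
tcp_pos: [0.5104, 0.0198, 0.2918]
ee_rot: [[-0.136, -0.991, -0.002], [-0.991, 0.136, -0.001], [0.001, 0.002, -1.0]]
wrist_force: [0.0, -0.2, -0.2]
gripper_width: 0.392
gripper_force: 0.0
```

Request:
servo_tool([
  [-0.2, -1.2, 0, -0.03, 34],
  [-0.5, -2.4, 0, -0.03, 34],
  [-0.7, -3.6, 0, -0.03, 34],
  [-1.0, -4.8, 0, -0.03, 34],
  [-1.2, -6.0, 0, -0.03, 34],
])

```text
time_s: 31.47
tcp_pos: [0.4736, -0.1604, 0.2922]
ee_rot: [[-0.165, -0.986, -0.002], [-0.986, 0.165, 0.0], [0.0, 0.002, -1.0]]
wrist_force: [1.4, -0.0, 0.0]
gripper_width: 0.395
gripper_force: 0.0
```

Request:
servo_tool([
  [-0.2, -1.2, 0, 0, 34],
  [-0.4, -2.2, 0, 0, 34],
  [-0.6, -3.0, 0, 0, 34],
  [-0.75, -3.53, 0, 0, 34],
  [-0.75, -3.53, 0, 0, 34],
])

```text
time_s: 31.88
tcp_pos: [0.4512, -0.267, 0.2916]
ee_rot: [[-0.169, -0.986, -0.003], [-0.986, 0.169, 0.0], [0.0, 0.003, -1.0]]
wrist_force: [0.1, 1.0, 0.5]
gripper_width: 0.388
gripper_force: 0.0
```

Request:
servo_tool([
  [0, 0, -0.8, 0, 34],
  [0, 0, -1.9, 0, 34],
  [0, 0, -3.0, 0, 34],
  [0, 0, -3.8, 0, 34],
  [0, 0, -4.0, 0, 34],
])

```text
time_s: 32.3
tcp_pos: [0.4493, -0.2629, 0.1679]
ee_rot: [[-0.166, -0.986, -0.01], [-0.986, 0.166, 0.004], [-0.002, 0.01, -1.0]]
wrist_force: [-0.0, 0.3, -0.2]
gripper_width: 0.39
gripper_force: 0.0
```

```bash
python3 - <<'E'
from h import *
a=r.capture("side");b=r.capture("top");s=r.sense();print(s["tcp_pos"],s["gripper_width"],s["ee_rot"][:,1])
o=np.zeros((600,800,3),np.uint8);o[:,:400]=cv2.resize(a["pixels"][145:325,245:365,::-1],(400,600));o[:322,400:]=cv2.resize(b["pixels"][215:310,182:300,::-1],(400,322));cv2.imwrite("pics/w9.png",o)
E
```

```text
[ 0.4517987  -0.26412799  0.1716035 ] 0.3909020514139604 [-0.98638697  0.16439226  0.00399199]
```

View pics/w9.png

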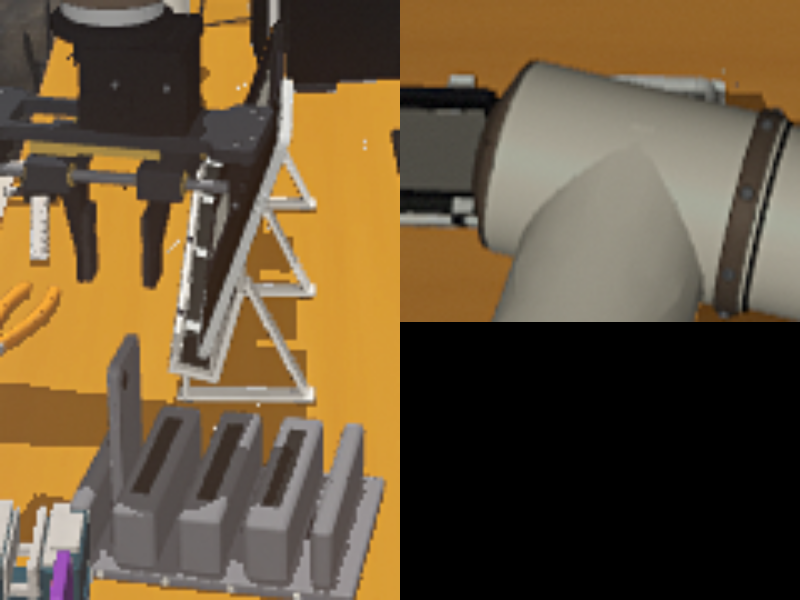

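The compact phone's top is at crop (124,345) and the fingers at (80,275) and (152,280) straddle it. I shift +3 mm in x, descend and grip.

Request:
servo_tool([
  [0.1, 0, -0.5, 0, 34],
  [0.1, 0, -1.1, 0, 34],
  [0.1, 0, -1.7, 0, 34],
  [0.1, 0, -2.2, 0, 34],
  [0.1, 0, -2.43, 0, 34],
])

```text
time_s: 32.82
tcp_pos: [0.4561, -0.2646, 0.1002]
ee_rot: [[-0.165, -0.986, 0.001], [-0.986, 0.165, -0.0], [0.0, -0.001, -1.0]]
wrist_force: [-0.0, 1.1, 0.1]
gripper_width: 0.389
gripper_force: 0.0
```

Request:
servo_tool([
  [0, 0, 0, 0, 34],
  [0, 0, 0, 0, 25],
  [0, 0, 0, 0, 15],
  [0, 0, 0, 0, 5],
  [0, 0, 0, 0, 0],
])

```text
time_s: 33.23
tcp_pos: [0.4561, -0.2649, 0.1011]
ee_rot: [[-0.165, -0.986, 0.002], [-0.986, 0.165, -0.001], [0.0, -0.002, -1.0]]
wrist_force: [-0.0, -0.6, -0.7]
gripper_width: 0.168
gripper_force: 0.0
```

Request:
servo_tool([
  [0, 0, 0, 0, 0],
  [0, 0, 0, 0, 0],
  [0, 0, 0, 0, 0],
  [0, 0, 0, 0, 0],
  [0, 0, 0, 0, 0],
])

```text
time_s: 33.65
tcp_pos: [0.4552, -0.2648, 0.1008]
ee_rot: [[-0.165, -0.986, -0.001], [-0.986, 0.165, -0.0], [0.0, 0.001, -1.0]]
wrist_force: [-2.6, 1.7, 6.2]
gripper_width: 0.105
gripper_force: 29.9
```

Request:
servo_tool([
  [0, 0, 0.5, 0, 0],
  [0, 0, 1.5, 0, 0],
  [0, 0, 2.7, 0, 0],
  [0, 0, 3.9, 0, 0],
  [0, 0, 5.1, 0, 0],
])

```text
time_s: 34.07
tcp_pos: [0.4552, -0.2644, 0.254]
ee_rot: [[-0.165, -0.986, -0.0], [-0.986, 0.165, 0.001], [-0.001, 0.0, -1.0]]
wrist_force: [0.6, 0.2, -1.5]
gripper_width: 0.1
gripper_force: 29.9
```

Request:
servo_tool([
  [0, 0.2, 1.1, 0, 0],
  [0, 0.7, 2.0, 0, 0],
  [0, 1.6, 2.4, 0.03, 0],
  [0, 2.7, 2.4, 0.06, 0],
  [0, 3.8, 2.4, 0.1, 0],
])

```text
time_s: 34.48
tcp_pos: [0.4557, -0.1496, 0.3255]
ee_rot: [[-0.066, -0.998, 0.002], [-0.998, 0.066, 0.001], [-0.001, -0.002, -1.0]]
wrist_force: [0.3, 0.8, -1.5]
gripper_width: 0.097
gripper_force: 29.9
```

Request:
servo_tool([
  [0, 1.2, 0, 0.02, 0],
  [0, 2.4, 0, 0.05, 0],
  [0, 3.6, 0, 0.05, 0],
  [0.1, 4.8, 0, 0.05, 0],
  [0.2, 6.0, 0, 0.05, 0],
])

```text
time_s: 34.9
tcp_pos: [0.461, 0.0312, 0.3247]
ee_rot: [[-0.016, -1.0, 0.0], [-1.0, 0.016, 0.001], [-0.001, -0.0, -1.0]]
wrist_force: [0.1, 0.1, -1.2]
gripper_width: 0.101
gripper_force: 29.9
```

Request:
servo_tool([
  [0.2, 1.2, 0, 0, 0],
  [0.4, 2.4, 0, 0, 0],
  [0.6, 3.6, 0, 0, 0],
  [0.8, 4.7, 0, 0, 0],
  [1.0, 5.7, 0, 0, 0],
])

```text
time_s: 35.32
tcp_pos: [0.4913, 0.2027, 0.3243]
ee_rot: [[-0.015, -1.0, -0.001], [-1.0, 0.015, 0.001], [-0.001, 0.001, -1.0]]
wrist_force: [0.7, -0.5, -0.7]
gripper_width: 0.099
gripper_force: 29.9
```

Request:
servo_tool([
  [0.15, 1.0, 0, 0, 0],
  [0.25, 1.9, 0, 0, 0],
  [0.3, 2.23, 0, 0, 0],
  [0.3, 2.23, -0.4, 0, 0],
  [0.3, 2.23, -1.2, 0, 0],
])

```text
time_s: 35.73
tcp_pos: [0.5019, 0.2689, 0.2907]
ee_rot: [[-0.015, -1.0, 0.005], [-1.0, 0.015, 0.003], [-0.004, -0.005, -1.0]]
wrist_force: [0.8, -0.7, -1.7]
gripper_width: 0.105
gripper_force: 29.9
```

Request:
servo_tool([
  [0, 0, -0.9, 0, 0],
  [0, 0, -1.8, 0, 0],
  [0, 0, -2.7, 0, 0],
  [0, 0, -3.3, 0, 0],
  [0, 0, -3.3, 0, 0],
])

```text
time_s: 36.15
tcp_pos: [0.4977, 0.265, 0.1849]
ee_rot: [[-0.017, -1.0, -0.009], [-1.0, 0.017, -0.006], [0.006, 0.009, -1.0]]
wrist_force: [-0.4, -0.4, -1.6]
gripper_width: 0.095
gripper_force: 29.9
```

Request:
servo_tool([
  [0, 0, 0, 0, 0],
  [0, 0, 0, 0, 0],
  [0, 0, 0, 0, 0],
  [0, 0, 0, 0, 0],
  [0, 0, 0, 0, 0],
])

```text
time_s: 36.57
tcp_pos: [0.5009, 0.2676, 0.1913]
ee_rot: [[-0.016, -1.0, 0.002], [-1.0, 0.016, 0.002], [-0.002, -0.002, -1.0]]
wrist_force: [0.0, 0.5, -1.7]
gripper_width: 0.099
gripper_force: 29.9
```

Request:
servo_tool([
  [0, 0, -0.4, 0, 0],
  [0, 0, -0.8, 0, 0],
  [0, 0, -1.3, 0, 0],
  [0, 0, -1.7, 0, 0],
  [0, 0, -1.7, 0, 0],
])

```text
time_s: 36.98
tcp_pos: [0.4991, 0.2663, 0.1369]
ee_rot: [[-0.017, -1.0, -0.004], [-1.0, 0.017, -0.002], [0.003, 0.004, -1.0]]
wrist_force: [0.0, -0.5, -1.5]
gripper_width: 0.101
gripper_force: 29.9
```

Request:
servo_tool([
  [0, 0, -0.04, 0, 0],
  [0, 0, -0.08, 0, 0],
  [0, 0, -0.12, 0, 0],
  [0, 0, -0.18, 0, 0],
  [0, 0, -0.18, 0, 0],
])

```text
time_s: 37.4
tcp_pos: [0.501, 0.2676, 0.1344]
ee_rot: [[-0.016, -1.0, 0.002], [-1.0, 0.016, 0.001], [-0.001, -0.002, -1.0]]
wrist_force: [0.7, -0.1, -1.0]
gripper_width: 0.097
gripper_force: 29.9
```

Request:
servo_tool([
  [0, 0, -0.03, 0, 0],
  [0, 0, -0.06, 0, 0],
  [0, 0, -0.08, 0, 0],
  [0, 0, -0.08, 0, 0],
  [0, 0, -0.08, 0, 0],
])

```text
time_s: 37.82
tcp_pos: [0.502, 0.2679, 0.1342]
ee_rot: [[-0.015, -1.0, 0.004], [-1.0, 0.015, 0.002], [-0.002, -0.004, -1.0]]
wrist_force: [-0.8, -0.5, 8.3]
gripper_width: 0.101
gripper_force: 30.0
```

Request:
servo_tool([
  [0, 0, 0.08, 0, 0],
  [0, 0, 0.08, 0, 0],
  [0, 0, 0.08, 0, 10],
  [0, 0, 0.08, 0, 12],
  [0, 0, 0.08, 0, 14],
])

```text
time_s: 38.23
tcp_pos: [0.5003, 0.267, 0.1333]
ee_rot: [[-0.016, -1.0, -0.001], [-1.0, 0.016, -0.0], [0.0, 0.001, -1.0]]
wrist_force: [-0.4, -0.8, 0.5]
gripper_width: 0.143
gripper_force: 0.0
```

Request:
servo_tool([
  [0, 0, 0, 0, 15],
  [0, 0, 0, 0, 16],
  [0.05, 0, 0, 0, 17],
  [0.1, 0, 0, 0, 18],
  [0.2, 0, 0, 0, 18],
])

```text
time_s: 38.65
tcp_pos: [0.5065, 0.2672, 0.1336]
ee_rot: [[-0.016, -1.0, -0.0], [-1.0, 0.016, -0.0], [0.0, 0.0, -1.0]]
wrist_force: [0.1, 1.2, -1.0]
gripper_width: 0.205
gripper_force: 0.1
```

Request:
servo_tool([
  [0.12, 0, 0, 0, 18],
  [0.24, 0, 0, 0, 18],
  [0.36, 0, 0, 0, 18],
  [0.48, 0, 0, 0, 18],
  [0.6, 0, 0, 0, 18],
])

```text
time_s: 39.07
tcp_pos: [0.525, 0.2672, 0.1336]
ee_rot: [[-0.016, -1.0, -0.0], [-1.0, 0.016, -0.0], [0.0, 0.0, -1.0]]
wrist_force: [0.5, -0.1, -0.2]
gripper_width: 0.207
gripper_force: 0.1
```

Request:
servo_tool([
  [0.1, 0, 0, 0, 18],
  [0.15, 0, 0, 0, 20],
  [0.2, 0, 0, 0, 24],
  [0.25, 0, 0, 0, 30],
  [0.25, 0, 0, 0, 40],
])

```text
time_s: 39.48
tcp_pos: [0.5322, 0.2672, 0.1336]
ee_rot: [[-0.016, -1.0, -0.0], [-1.0, 0.016, -0.0], [0.0, 0.0, -1.0]]
wrist_force: [-0.8, 0.8, 0.4]
gripper_width: 0.345
gripper_force: 0.0
```

Request:
servo_tool([
  [0, 0, 0, 0, 50],
  [0, 0, 0, 0, 55],
  [0, 0, 0.5, 0, 55],
  [0, 0, 1.5, 0, 55],
  [0, 0, 2.7, 0, 55],
])

```text
time_s: 39.9
tcp_pos: [0.5305, 0.2663, 0.2132]
ee_rot: [[-0.016, -1.0, -0.005], [-1.0, 0.016, -0.004], [0.004, 0.005, -1.0]]
wrist_force: [0.7, 1.7, 0.4]
gripper_width: 0.615
gripper_force: 0.0
```

Request:
servo_tool([
  [0, 0, 1.0, 0, 55],
  [0, 0, 2.0, 0, 55],
  [0, 0, 3.0, 0, 55],
  [-0.5, -0.8, 3.0, 0, 55],
  [-1.2, -1.6, 3.0, 0, 55],
])

```text
time_s: 40.32
tcp_pos: [0.497, 0.22, 0.306]
ee_rot: [[-0.015, -1.0, 0.003], [-1.0, 0.015, 0.002], [-0.002, -0.003, -1.0]]
wrist_force: [0.1, -0.7, -0.4]
gripper_width: 0.629
gripper_force: 0.0
```

Request:
servo_tool([
  [-0.6, -1.0, 0, 0, 55],
  [-1.2, -2.0, 0, 0, 55],
  [-1.5, -3.2, 0, 0, 55],
  [-1.5, -4.4, 0, 0, 55],
  [-1.5, -5.6, 0, 0, 55],
])

```text
time_s: 40.73
tcp_pos: [0.4499, 0.0499, 0.3053]
ee_rot: [[-0.014, -1.0, 0.001], [-1.0, 0.014, 0.001], [-0.001, -0.001, -1.0]]
wrist_force: [1.3, 0.1, -0.3]
gripper_width: 0.631
gripper_force: 0.0
```

Request:
servo_tool([
  [0, -1.2, 0, 0, 55],
  [0, -2.4, 0, 0, 55],
  [0, -3.6, 0, 0, 55],
  [0, -4.8, 0, 0, 55],
  [0, -6.0, 0, 0, 55],
])

```text
time_s: 41.15
tcp_pos: [0.4504, -0.1304, 0.3051]
ee_rot: [[-0.016, -1.0, 0.001], [-1.0, 0.016, 0.0], [-0.0, -0.001, -1.0]]
wrist_force: [0.8, 0.1, -0.1]
gripper_width: 0.629
gripper_force: 0.0
```

Request:
servo_tool([
  [0, -1.2, 0, 0, 55],
  [0, -2.4, 0, 0, 55],
  [0, -3.6, 0, 0, 55],
  [0, -4.8, 0, 0, 55],
  [0, -6.0, 0, 0, 55],
])

```text
time_s: 41.57
tcp_pos: [0.4505, -0.3105, 0.3048]
ee_rot: [[-0.016, -1.0, 0.0], [-1.0, 0.016, -0.0], [0.0, -0.0, -1.0]]
wrist_force: [0.9, 0.4, 0.5]
gripper_width: 0.637
gripper_force: 0.0
```

```bash
python3 - <<'E'
from h import *
a=r.capture("side");b=r.capture("top");s=r.sense();print(s["time_s"],s["tcp_pos"])
cv2.imwrite("pics/ft.png",b["pixels"][:,:,::-1]);cv2.imwrite("pics/fs.png",a["pixels"][:,:,::-1])
o=np.zeros((600,800,3),np.uint8);t=b["pixels"][215:295,85:298,::-1];o[:300]=cv2.resize(t,(800,300),interpolation=cv2.INTER_CUBIC);o[300:,:400]=cv2.resize(a["pixels"][145:265,250:350,::-1],(400,300))[:300];cv2.imwrite("pics/w10.png",o)
E
```

```text
41.6667 [ 0.45032857 -0.3125683   0.30360512]
```

View pics/w10.png

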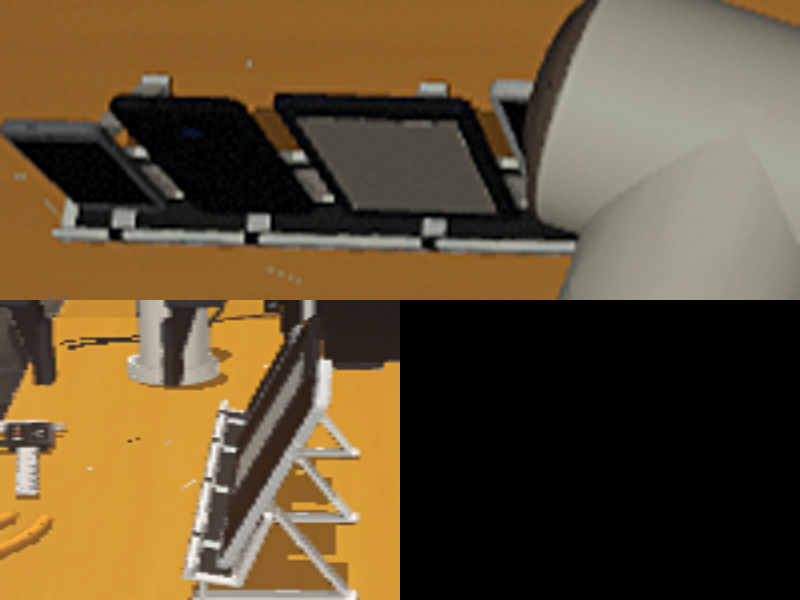

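The picture shows compact, large phone and e-reader leaning over their inlays: bottom centres at about 117, 258 and 431, against inlays at 123, 259 and 434. The arm hides the tablet, so I'll move it away and check the tablet by number.

Request:
servo_tool([
  [-0.6, -0.8, 0, 0, 55],
  [-1.2, -1.6, 0, 0, 55],
  [-1.8, -2.4, 0, 0, 55],
  [-2.4, -3.2, 0, 0, 55],
  [-3.0, -4.0, 0, 0, 55],
])

```text
time_s: 42.08
tcp_pos: [0.3602, -0.4291, 0.3049]
ee_rot: [[-0.015, -1.0, 0.0], [-1.0, 0.015, 0.0], [-0.0, -0.0, -1.0]]
wrist_force: [0.8, 0.1, 0.3]
gripper_width: 0.635
gripper_force: 0.0
```

Request:
servo_tool([
  [-0.6, -0.8, 0, 0, 55],
  [-1.2, -1.6, 0, 0, 55],
  [-1.8, -2.4, 0, 0, 55],
  [-2.0, -3.2, 0, 0, 55],
  [-2.0, -4.0, 0, 0, 55],
])

```text
time_s: 42.5
tcp_pos: [0.2995, -0.5493, 0.3055]
ee_rot: [[-0.017, -1.0, 0.0], [-1.0, 0.017, -0.0], [0.0, -0.0, -1.0]]
wrist_force: [-0.2, 0.5, -0.3]
gripper_width: 0.628
gripper_force: 0.0
```

```bash
python3 - <<'E'
from h import *
b=r.capture("top");s=r.sense();print(s["time_s"],s["tcp_pos"])
im=b["pixels"];cv2.imwrite("pics/ft.png",im[:,:,::-1])
th=-.016;R=np.array([[np.cos(th),-np.sin(th),0],[np.sin(th),np.cos(th),0],[0,0,1]]);t=np.array([.5063,.0888,0])
L=.26
for n,h,w,y in [("cp",.124,.058,.178),("lp",.164,.075,.094),("er",.170,.108,-.015),("tab",.194,.120,-.147)]:
    C=[]
    for sgn in(1,-1):
        for q in(h,.01): C.append(pix(b,t+R@np.array([q*np.sin(L)-.009*np.cos(L),y+sgn*w/2,.04+q*np.cos(L)+.009*np.sin(L)])))
    print(n,np.round(C,1).tolist())
g=cv2.cvtColor(im,cv2.COLOR_RGB2GRAY)
for v in (236,240,244,250,256,262,266,270): print(v,"cols208+",g[v,208:292].tolist())
E
```

```text
42.55 [ 0.30015517 -0.55287582  0.30388496]
cp [[82.2, 251.6], [103.3, 267.7], [109.5, 252.4], [128.2, 268.5]]
lp [[110.6, 246.3], [135.7, 268.7], [147.3, 247.4], [167.9, 269.8]]
er [[155.0, 246.7], [175.4, 270.0], [208.3, 248.4], [221.9, 271.5]]
tab [[215.0, 244.6], [229.6, 271.7], [275.6, 246.5], [281.3, 273.4]]
236 cols208+ [112, 113, 112, 114, 113, 111, 111, 111, 105, 130, 132, 137, 135, 139, 134, 133, 130, 123, 122, 122, 120, 119, 119, 119, 118, 115, 107, 107, 107, 105, 104, 103, 102, 102, 104, 104, 103, 102, 100, 101, 102, 101, 101, 100, 109, 109, 108, 107, 109, 106, 109, 110, 110, 109, 110, 111, 110, 109, 110, 110, 109, 111, 111, 113, 112, 111, 111, 111, 114, 133, 109, 112, 111, 111, 112, 111, 112, 112, 112, 113, 112, 112, 112, 112]
240 cols208+ [111, 120, 118, 114, 114, 115, 113, 115, 125, 130, 136, 126, 139, 142, 141, 136, 138, 139, 141, 141, 143, 144, 140, 144, 142, 145, 146, 144, 146, 147, 145, 142, 143, 139, 140, 143, 138, 139, 147, 151, 151, 148, 151, 151, 153, 153, 155, 145, 146, 146, 145, 154, 169, 168, 168, 169, 168, 166, 169, 173, 172, 154, 161, 152, 139, 115, 105, 1
[... 1253 characters left out ...]
 101, 36, 0, 0, 17, 101, 105, 106, 107, 81, 67, 70, 70, 68, 67]
266 cols208+ [81, 82, 81, 81, 82, 86, 102, 28, 6, 13, 11, 9, 14, 75, 86, 99, 108, 107, 106, 110, 29, 0, 1, 3, 7, 5, 11, 8, 5, 0, 12, 2, 2, 8, 3, 4, 6, 1, 6, 9, 3, 1, 6, 0, 4, 1, 4, 11, 2, 9, 3, 4, 0, 1, 6, 6, 4, 1, 4, 6, 0, 10, 6, 3, 9, 2, 0, 14, 75, 109, 93, 62, 84, 111, 106, 107, 108, 110, 103, 66, 67, 68, 73, 121]
270 cols208+ [86, 86, 85, 87, 86, 87, 86, 88, 91, 13, 14, 11, 12, 0, 27, 55, 91, 84, 48, 66, 115, 100, 7, 1, 3, 2, 4, 5, 1, 6, 6, 4, 3, 3, 1, 4, 6, 3, 8, 7, 8, 2, 7, 8, 6, 2, 5, 4, 9, 8, 6, 2, 3, 5, 11, 4, 6, 0, 12, 3, 6, 1, 4, 6, 9, 2, 2, 0, 29, 116, 107, 78, 92, 108, 162, 154, 132, 132, 137, 143, 53, 70, 117, 115]
```

```bash
python3 - <<'E'
from h import *
b=r.capture("top");im=b["pixels"]
hsv=cv2.cvtColor(im,cv2.COLOR_RGB2HSV)
m=((hsv[...,1]<90)).astype(int)
g=cv2.cvtColor(im,cv2.COLOR_RGB2GRAY)
for v in range(244,276,3): print(v,g[v,82:136].tolist())
E
```

```text
244 [109, 109, 108, 110, 108, 109, 111, 110, 109, 109, 112, 110, 110, 110, 111, 112, 109, 111, 110, 112, 111, 109, 112, 112, 110, 111, 111, 111, 110, 111, 112, 111, 46, 0, 7, 7, 5, 7, 9, 6, 14, 2, 3, 6, 3, 2, 17, 16, 10, 18, 11, 13, 11, 13]
247 [111, 111, 113, 105, 83, 87, 84, 88, 86, 85, 86, 85, 84, 87, 86, 84, 85, 82, 84, 82, 82, 95, 97, 93, 93, 89, 95, 95, 102, 101, 122, 120, 123, 124, 94, 10, 3, 5, 7, 6, 5, 7, 8, 3, 1, 3, 4, 4, 12, 9, 9, 2, 4, 0]
250 [109, 111, 111, 78, 67, 76, 74, 74, 83, 79, 79, 81, 81, 82, 84, 79, 77, 80, 81, 80, 83, 81, 82, 83, 88, 83, 81, 79, 70, 55, 28, 36, 70, 79, 82, 110, 110, 13, 0, 0, 6, 4, 10, 2, 7, 6, 5, 5, 12, 0, 7, 12, 23, 14]
253 [110, 110, 110, 112, 114, 101, 57, 4, 0, 0, 0, 1, 0, 0, 2, 0, 1, 3, 0, 3, 3, 9, 7, 11, 8, 11, 7, 11, 12, 25, 54, 56, 34, 41, 58, 104, 94, 62, 62, 52, 26, 0, 0, 2, 3, 8, 1, 2, 1, 11, 3, 9, 14, 10]
256 [107, 108, 111, 109, 111, 111, 112, 117, 101, 61, 5, 1, 1, 2, 2, 1, 9, 4, 8, 8, 11, 8, 3, 4, 5, 5, 3, 8, 1, 1, 3, 1, 26, 50, 47, 33, 31, 61, 106, 162, 162, 163, 79, 0, 2, 5, 1, 9, 4, 3, 11, 2, 4, 4]
259 [110, 109, 111, 110, 11
[... 627 characters left out ...]
 108, 109, 109, 109, 109, 107, 108, 109, 109, 109, 109, 111, 124, 106, 109, 108, 109, 136, 155, 40, 0, 0, 0, 0, 0, 0, 1, 0, 1, 0, 2, 0, 0, 0, 0, 0, 3, 0, 4, 0, 22, 47, 48, 29, 20, 3, 8, 15, 20, 22, 11]
271 [110, 110, 110, 112, 111, 109, 109, 110, 109, 111, 110, 110, 111, 110, 109, 108, 111, 129, 118, 113, 170, 178, 182, 152, 6, 26, 29, 32, 28, 37, 34, 33, 44, 122, 147, 144, 144, 135, 142, 71, 36, 44, 39, 45, 37, 41, 36, 30, 24, 26, 27, 29, 29, 26]
274 [111, 111, 111, 111, 110, 110, 111, 111, 111, 112, 111, 111, 111, 111, 111, 110, 109, 107, 110, 144, 182, 182, 186, 25, 10, 16, 17, 18, 21, 19, 21, 14, 66, 185, 164, 163, 161, 163, 178, 0, 21, 14, 21, 24, 20, 28, 24, 24, 24, 20, 23, 29, 23, 23]
```

```bash
python3 -c "
from station import r
print(r.finish_job())"
```

```text
the job is handed in; nothing more can be done
None
```

I set all four devices on the stand in size order, each leaning back over its cut-out. By my measurements they are about 6 mm or less off centre. I left the mug and note pad alone and handed the job in at about 42.6 s; no verdict came back.

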